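# Load the mill cradle and start its hold-down screw

## Robot

A 6-joint arm with a two-finger parallel gripper is mounted at the origin on the work surface. World frame = base frame: x ahead of the robot, y to its left, z up, the work surface at z = 0. Lengths are in m, angles in rad, forces in N, time in s.
With the tool pointing down it reaches from about 0.25 to 0.775 m from the base axis. Payload 4 kg.
Tool frame: the origin (TCP) lies at the very end of the fingers, on their centre line; the grasp point (between the pads) lies 19 mm behind it (bot.hold_point_z is the distance from the TCP to the grasp point, in m); x points along the fingers, z is the direction in which the jaws open and shut, and the axes are right-handed (so a half turn about x gives the same grasp; the last joint's range is limited). The gripper opens to 85 mm and grips with 20 to 120 N. Pads are 22 mm wide; open, the fingers measure 114 mm over their backs; the gripper's body (76 mm by 85 mm) begins 54 mm behind the grasp point. The pads swing forward as they close: fully open they stand 13 mm farther back than shut.
Start: joints at [1.2, 0.087, 1.371, -0, 1.684, -0.103], TCP at [0.146, 0.53, 0.231] pointing down, gripper open.
Joint ranges: [-3.1, 3.1], [-0.76, 2.03], [0.27, 2.55], [-1.08, 4.22], [0.17, 2.65], [-2.57, 2.57]. Speed limits (rad/s): [2.79, 2.79, 3.14, 3.14, 3.14, 3.14].

## Interface

Orientations are given as a rotation vector (axis times angle).
In Python, from workcell import bot gives the robot as it stands. The module is installed in compiled form; this text tells all that it offers.
- The arm moves only by the tool move_arm, never from a script. Its argument "motion" is a list of rows, each a list of 5 numbers: the closure, from 0 (fully open) to 1 (shut), then the shift along the tool's x, y, z in mm, then the turn about the tool's x in degrees. A call has 1 to 12 rows; each row is the pose to reach, as a shift and turn from the pose commanded when the call began, along the tool's axes at that moment; what a row does not reach only later rows make up. A row lasts 1/10 s, in which the tool goes at most 50 mm and 8.59 degrees, less where a joint would pass 70% of its speed; a pose out of reach is approached as far as the arm can. A call with a gripper value outside its range is refused whole. The fingers move at their own pace and stop on an object; "squeeze" is the grip in N (left out, the last holds). Time passes only in rows, so rows that repeat a pose let the fingers close. It gives the time, the measured TCP pose, the force and the opening at its end, in the units of the state.
- bot.sense(): the state, without advancing time (a new reading comes with each control period).
- bot.camera(name): name is "scene" or "side" or "wrist"; returns a dict with "img" (400x640x3 uint8, red, green, blue), "K" (3x3 intrinsics, pixels), "k1" (the pictures are not rectified: a ray, as slopes to the right and down, at radius r is drawn at 1 + k1 r^2 times it, then the intrinsics apply), "eye" and "orientation" of the camera in the world. Camera axes: x right, y up, looking along -z (the intrinsics and any distortion apply to the point x, -y, -z); pixel columns grow to the right and rows downward; lengths in m; the calibration is good to about 2 mm. A picture is of the moment at which its call begins. There is no depth.
- bot.sign_off(): hands the job in, once; it reports no verdict.
The state is a dict: "t": time; "qpos": joint angles; "dq": joint speeds; "joint_torque": joint torques, N m; "position": TCP position; "ee_rot": TCP orientation; "force": force on the tool from outside, world axes, zero at the start; "wrist_torque": the same for the moment, N m; "gripper_width": finger opening in m.
Only numpy, scipy, OpenCV 4.12 (cv2) and the standard library are available. Lean on these libraries where they do the work, as an engineer would, in place of code of your own. Each camera call takes 0.05 s, during which the arm holds its last target.

## Task

Load the mill cradle: stand the green-capped jar in the pocket marked with one dot, then the orange-capped jar in the pocket marked with two dots, and leave the other things where they are. Then start the hold-down screw by its red crank grip: turn it backward (counter-clockwise seen from above) until you feel it drop into its thread, then forward (clockwise) one turn from there. Finish while still holding the crank grip between the fingers, with the screw at rest.

Things in the scene. Friction and masses are not known exactly. Their poses are not given: they have to be found in the camera images.
- jar_green_center (a point): centre (half-way up) of the green-capped steel grinding jar: upright round jar, 60 mm tall, steel body 30 mm across with a 32 mm wide cap on its top 18 mm, about 110 g. At first it stands on the black tray's floor. z axis up along the jar.
- jar_orange_center (a point): centre (half-way up) of the orange-capped grinding jar, same size and mass, also standing on the black tray at first.
- jar_white_center (a point): centre of the white-capped grinding jar, same size, on the black tray; a spare that stays there.
- jar_blue_center (a point): centre of the blue-capped grinding jar, same size, already standing in the pocket with three dots; it stays there.
- tray: fixed black tray 240 x 200 mm, rim 16 mm high, floor 4 mm thick; origin under its centre on the bench.
- pocket1 (a point): centre of the floor of pocket 1 (one black dot beside it), 22 mm above the bench. Round pocket 34 mm across, 26 mm deep, chamfered; a seated jar stands 34 mm out of the block, its centre 30 mm above this point. The three pockets are 50 mm apart in a row along this point's x axis, 1 at -x, 3 at +x; the dots lie on its +y side, the screw on its -y side.
- pocket2 (a point): centre of the floor of pocket 2, two black dots beside it; otherwise like pocket 1.
- pocket3 (a point): centre of the floor of pocket 3, three dots, already filled with the blue-capped jar.
- screw_axis (a point): point on the upright axis of the hold-down screw at the top of its threaded boss, 75 mm above the bench. Boss 44 mm across, on a bracket standing no higher at the outer end of the cradle, 180 mm from the pocket row. Fixed.
- grip_center (a point): centre (half-way up) of the red crank grip: upright round handle 19 mm across, 40 mm tall, spinning freely on its pin 45 mm out from the screw axis. Its centre is 128 mm above the bench at first and sinks with the screw; the top of the crank arm is 21 mm below it. Carried round the axis at a fixed wrist yaw, it needs 1 to 2 N; grip it with about 8 N. A grip can bear the screw (12 N): the drop is then felt as a pull down, and the hand must follow.
- screw_turn (a joint): turn of the screw, rad, growing clockwise seen from above (forward, screwing in); its zero means nothing for the thread. The thread start differs each time: 0.5 to 3 rad of backward turn from the start. Turned forward before it has dropped, the screw jams after 2 to 5 rad; backward it meets a stop about 0.5 rad after the drop.
- screw_depth (a joint): how far the screw has sunk, m: 0 at first (resting on the end of the thread under its weight of 4 N and an 8 N spring, level while turned backward), about 0.008 once dropped into the thread, then 0.006 more for each forward turn. It is captive in the bracket. It bottoms at about 1.2 turns.
- bottle_amber: amber bottle, 60 mm across, 130 mm tall, a bystander; origin under its base.
- bottle_white: white jar, 56 mm across, 110 mm tall, a bystander; origin under its base.
- brush: a brush lying on the bench, a bystander; origin at its underside.
- crank_grip: the same red crank grip as a body; origin at the centre of its underside, 20 mm below its centre.
Mind the look-alikes: they are no part of the job. Leave any pink or purple look-alike of the part that bears jar_orange_center alone. Leave any pink or purple look-alike of the part that bears jar_green_center alone.

How it is judged:
On the way, in this order (a step that is already met when the one before it is completed fails the run):
1. the green-capped jar stands in pocket 1 and is let go (horizontal distance between jar_green_center and pocket1 below 0.006 m and z of jar_green_center in the frame of pocket1 below 0.034 m and angle between jar_green_center's own z axis and vertical below 0.12 rad and contact force between the fingers and jar_green below 0.2 N), for 0.2 s.
2. then the orange-capped jar stands in pocket 2 and is let go (horizontal distance between jar_orange_center and pocket2 below 0.006 m and z of jar_orange_center in the frame of pocket2 below 0.034 m and angle between jar_orange_center's own z axis and vertical below 0.12 rad and contact force between the fingers and jar_orange below 0.2 N), for 0.2 s.
3. the screw, turned backward, has dropped into its thread (value of joint screw_depth between 0.0065 and 0.0095 m), for 0.1 s.
At the end, for the whole second after the job is handed in: Green, orange and blue jars upright in pockets 1, 2, 3 (within 6 mm of centre, within 4 mm of the floor); screw sunk 12.5 to 15.1 mm (0.8 to 1.2 forward turns after its drop) and not turning; fingers still press on the red crank grip with over 1 N (horizontal distance between jar_green_center and pocket1 below 0.006 m and z of jar_green_center in the frame of pocket1 below 0.034 m and angle between each of jar_green_center, jar_orange_center, jar_blue_center's own z axis and vertical below 0.12 rad and horizontal distance between jar_orange_center and pocket2 below 0.006 m and z of jar_orange_center in the frame of pocket2 below 0.034 m and horizontal distance between jar_blue_center and pocket3 below 0.006 m and z of jar_blue_center in the frame of pocket3 below 0.034 m and value of joint screw_depth between 0.0125 and 0.0151 m and velocity of joint screw_turn between -0.15 and 0.15 rad/s and contact force between the fingers and crank_grip above 1 N); the arm keeps its last pose, push and grip.
It fails at once if the blue-capped jar is moved by more than 15 mm (distance of jar_blue_center from where it was at the start of the episode above 0.015 m).
It fails at once if the white-capped jar is moved by more than 30 mm (distance of jar_white_center from where it was at the start of the episode above 0.03 m).
It fails at once if the amber bottle is moved by more than 30 mm (distance of bottle_amber from where it was at the start of the episode above 0.03 m).
It fails at once if the white bottle is moved by more than 30 mm (distance of bottle_white from where it was at the start of the episode above 0.03 m).
It fails at once if the brush is moved by more than 40 mm (distance of brush from where it was at the start of the episode above 0.04 m).
It also fails if it takes over 72 s, if anything falls off the work surface, if the arm or the gripper's body presses on something with over 40 N, if the wrist force passes 120 N, or if a joint passes its speed limit or range.

## Working session

There is one attempt and no reset: what is moved stays moved. The work goes in short steps, Python scripts to look and compute and a tool call to move; the robot and the scene stay as the last step left them, time stands still between calls to the robot, and variables do not carry over. Pictures are saved under pics/ and viewed, and the job is handed in when it is done.

Besides the shell and the picture viewer there is one more tool, called after "Call:" as a command line: name --pt "numbers of a row" for each row, then --argument value for the rest. move_arm: Moves the arm, as the interface text tells. Its arguments: {"type":"object","properties":{"motion":{"type":"array","items":{"type":"array","items":{"type":"number"}}},"squeeze":{"type":"number"}},"required":["motion"]}

```bash
mkdir -p pics
python3 - <<'E'
from workcell import bot
import cv2,pickle
print(bot.sense(), bot.hold_point_z)
d={}
for n in ["scene","side","wrist"]:
    c=bot.camera(n); d[n]=c
    cv2.imwrite(f"pics/{n}0.png",c["img"][:,:,::-1])
    print(n,c["K"],c["k1"],c["eye"],c["orientation"])
pickle.dump(d,open("d0.pkl","wb"))
E
```

```text
{'t': 0.0, 'qpos': array([ 1.19988573e+00,  8.79649268e-02,  1.37226274e+00, -2.00632270e-05,
        1.68359864e+00, -1.03098263e-01]), 'dq': array([-0.00133824, -0.00064969,  0.0011235 ,  0.00047243, -0.0006252 ,
        0.00129955]), 'joint_torque': array([ 3.88494882e-04, -3.51853251e+01, -3.13281548e+01, -6.59566490e-05,
        1.06661927e-02, -7.84136233e-06]), 'position': array([0.14537047, 0.52992387, 0.23012939]), 'ee_rot': array([-1.01094558,  1.32601522,  1.00897777]), 'force': array([ 1.24326358, -1.19448036,  0.22284548]), 'wrist_torque': array([-0.04280276, -0.01146026, -0.00218119]), 'gripper_width': 0.085333600849329} 0.0187
scene [[416.98884795   0.         315.84549831]
 [  0.         416.98884795 197.98124155]
 [  0.           0.           1.        ]] -0.04949435528164164 [1.33864006 0.18445853 1.00237211] [0.51119729 0.69362577 1.72044836]
side [[479.69687654   0.         321.83411018]
 [  0.         479.69687654 197.46199809]
 [  0.           0.           1.        ]] 0.007656179952810855 [0.35717199 0.75959506 0.86580798] [ 0.12276427 -1.16340587 -2.6894862 ]
wrist [[294.62227027   0.         321.78545861]
 [  0.         294.62227027 197.83788331]
 [  0.           0.           1.        ]] -0.05147425118703943 [0.07013205 0.54985038 0.37244238] [-0.26716591 -0.19942541  1.29226688]
```

View pics/scene0.png

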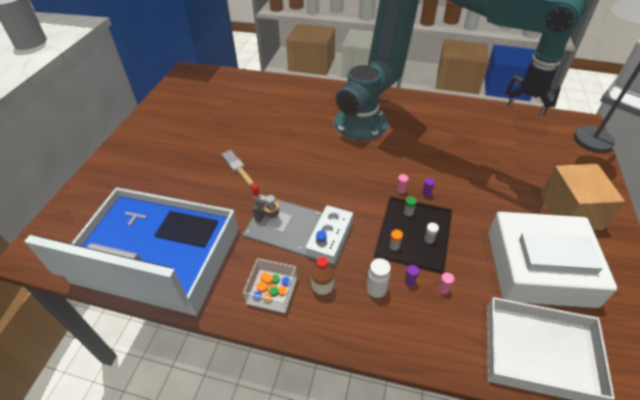

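View pics/side0.png

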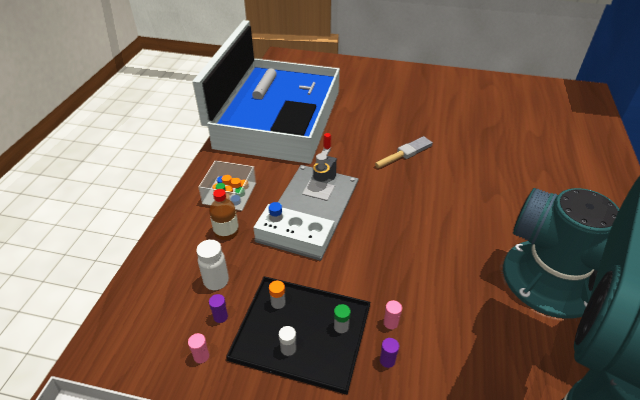

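View pics/wrist0.png

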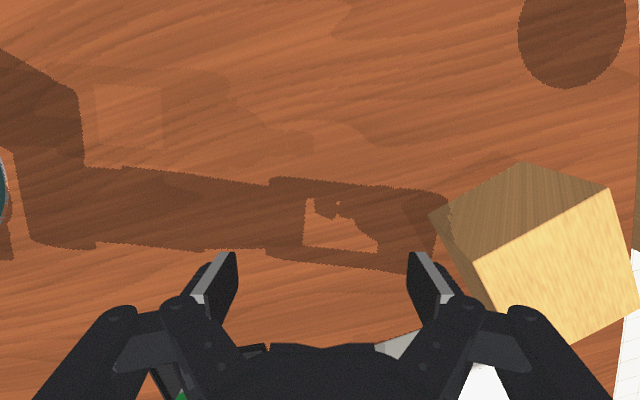

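Side view: green jar at (342,318), orange at (277,294), white at (287,340), blue at (275,209) in pocket 3, red grip at (327,140). Look-alikes to avoid: purple (218,308) and (390,352), pink (198,348) and (393,314). In the scene view: green (410,205), orange (397,240), red grip (256,188). The red bottle caps also resemble the grip's colour.

```bash
cat > h.py <<'E'
import numpy as np, cv2
from scipy.spatial.transform import Rotation as R
def ray(c,p):
    K=c["K"]; a=(p[0]-K[0,2])/K[0,0]; b=(p[1]-K[1,2])/K[1,1]
    rd=np.hypot(a,b); r=rd
    for _ in range(30): r=rd/(1+c["k1"]*r*r)
    s=r/rd if rd>0 else 1
    d=R.from_rotvec(c["orientation"]).apply([a*s,-b*s,-1]); return np.array(c["eye"]),d/np.linalg.norm(d)
def plane(c,p,z):
    e,d=ray(c,p); return e+d*(z-e[2])/d[2]
def proj(c,X):
    v=R.from_rotvec(c["orientation"]).inv().apply(np.array(X)-c["eye"]); a=v[0]/-v[2]; b=-v[1]/-v[2]
    f=1+c["k1"]*(a*a+b*b); K=c["K"]; return np.array([K[0,0]*a*f+K[0,2],K[1,1]*b*f+K[1,2]])
def tri(obs):
    A=np.zeros((3,3));B=np.zeros(3);L=[]
    for c,p in obs:
        e,d=ray(c,p);M=np.eye(3)-np.outer(d,d);A+=M;B+=M@e;L.append((e,M))
    X=np.linalg.solve(A,B); return X,[np.linalg.norm(M@(X-e))*1000 for e,M in L]
HSV={"green":((50,120,40),(75,255,255)),"orange":((10,190,120),(20,255,255)),"blue":((100,170,80),(120,255,255)),"red":((0,200,60),(5,255,255))}
def blobs(img,col,amin=15):
    h=cv2.cvtColor(img,cv2.COLOR_RGB2HSV); m=cv2.inRange(h,*[np.array(v) for v in HSV[col]])
    if col=="red": m|=cv2.inRange(h,np.array((174,200,60)),np.array((180,255,255)))
    n,l,s,c=cv2.connectedComponentsWithStats(m)
    return [(c[i].round(1),s[i][:5]) for i in range(1,n) if s[i][4]>=amin], l
E
python3 - <<'E'
from h import *
import pickle
d=pickle.load(open("d0.pkl","rb"))
for n in ["scene","side"]:
    for c in HSV:
        print(n,c,[(b[0].tolist(),b[1].tolist()) for b in blobs(d[n]["img"],c)[0]])
im=d["side"]["img"][:,:,::-1]
cv2.imwrite("pics/sc.png",cv2.resize(im[270:370,180:420],None,fx=3,fy=3,interpolation=2))
cv2.imwrite("pics/sc2.png",cv2.resize(im[120:270,230:380],None,fx=4,fy=4,interpolation=2))
E
```

```text
scene green [([410.7, 200.8], [406, 197, 10, 9, 74]), ([275.3, 278.6], [273, 276, 5, 6, 23]), ([273.5, 290.9], [270, 288, 8, 7, 43])]
scene orange [([396.5, 234.7], [391, 230, 12, 11, 103]), ([264.3, 282.0], [258, 274, 14, 17, 133]), ([281.7, 290.4], [279, 287, 6, 8, 32])]
scene blue [([155.0, 12.9], [124, 0, 62, 39, 1203]), ([507.6, 66.7], [488, 46, 46, 49, 1281]), ([516.1, 86.1], [513, 84, 7, 5, 16]), ([523.2, 96.7], [517, 95, 12, 4, 31]), ([152.4, 237.2], [84, 198, 141, 94, 4753]), ([321.0, 234.9], [318, 232, 7, 7, 42]), ([285.2, 280.8], [283, 279, 5, 5, 19])]
scene red []
side green [([220.1, 185.7], [216, 183, 9, 6, 48]), ([237.8, 189.5], [235, 187, 7, 6, 25]), ([341.8, 312.4], [334, 304, 17, 18, 255])]
side orange [([231.8, 182.3], [222, 175, 23, 16, 224]), ([223.5, 209.8], [216, 205, 18, 11, 140]), ([276.4, 288.3], [269, 280, 16, 18, 225])]
side blue [([274.4, 98.7], [218, 68, 115, 68, 3723]), ([633.6, 121.6], [623, 86, 17, 76, 707]), ([219.2, 179.7], [217, 176, 5, 7, 21]), ([275.0, 208.6], [269, 202, 13, 14, 147])]
side red [([326.9, 140.1], [323, 133, 8, 16, 102]), ([219.4, 194.8], [214, 189, 12, 13, 125])]
```

View pics/sc.png

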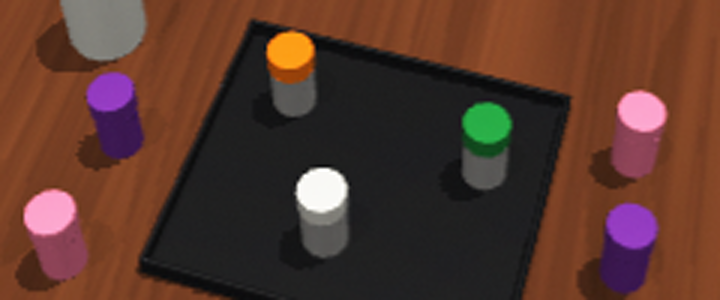

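View pics/sc2.png

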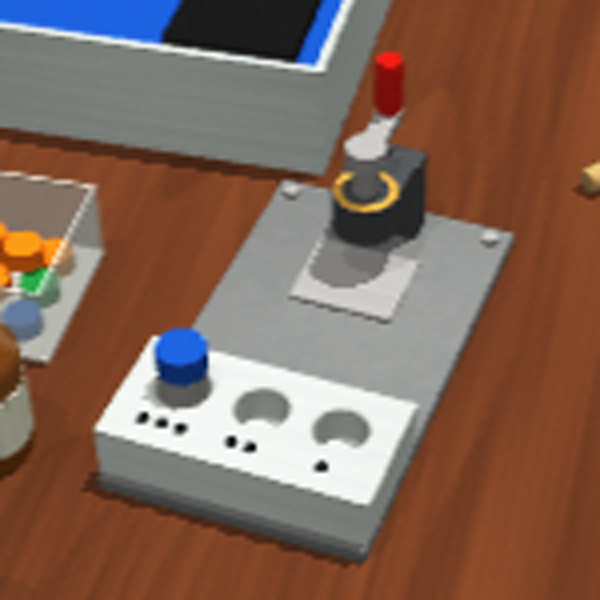

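Run:
```python
from h import *
import pickle
from workcell import bot
d=pickle.load(open("d0.pkl","rb"))
S,D=d["scene"],d["side"]
h=cv2.cvtColor(S["img"],cv2.COLOR_RGB2HSV)
print(h[183:194:2,252:261:2].tolist())
for n,a,b in [("green",(410.7,200.8),(341.8,312.4)),("orange",(396.5,234.7),(276.4,288.3)),("blue",(321,234.9),(275,208.6)),("red",(256,188),(326.9,140.1))]:
    print(n,*tri([(S,a),(D,b)]))
s=bot.sense(); print(R.from_rotvec(s["ee_rot"]).as_matrix().round(3))
```

```text
[[[15, 124, 162], [8, 164, 162], [7, 171, 157], [10, 154, 137], [11, 151, 135]], [[5, 176, 178], [2, 204, 225], [2, 200, 215], [8, 168, 152], [11, 150, 134]], [[3, 191, 167], [1, 206, 212], [2, 205, 189], [6, 172, 139], [11, 151, 135]], [[5, 172, 132], [1, 194, 143], [2, 190, 134], [5, 170, 123], [10, 151, 132]], [[6, 163, 125], [2, 189, 127], [1, 186, 126], [4, 172, 120], [9, 149, 128]], [[7, 156, 124], [2, 182, 125], [1, 184, 125], [4, 159, 120], [8, 120, 130]]]
green [0.43194107 0.23254162 0.0586586 ] [np.float64(0.6511045695858383), np.float64(0.6511045695857793)]
orange [0.57329835 0.20644203 0.0582077 ] [np.float64(0.5745380485186751), np.float64(0.5745380485187295)]
blue [6.37846750e-01 4.55671823e-04 7.49533604e-02] [np.float64(0.8301100787184462), np.float64(0.8301100787183519)]
red [ 0.56051425 -0.21392073  0.13394583] [np.float64(2.0953026211398735), np.float64(2.0953026211398336)]
[[-0.001 -0.964  0.265]
 [-0.002  0.265  0.964]
 [-1.     0.    -0.002]]
```

Run:
```python
from h import *
import pickle
d=pickle.load(open("d0.pkl","rb"))
S,D,W=d["scene"],d["side"],d["wrist"]
print("p2",plane(D,(295.5,222.2),.048),"p1",plane(D,(315.2,227.5),.048))
print("boss",plane(D,(321.2,167.2),.075))
print("white",plane(D,(287,333),.062),"purple",plane(D,(390,345),.05),"pink",plane(D,(393,308),.05))
print("dots", plane(D,(310.3,236.7),.048), plane(D,(287.5,230.2),.048),plane(D,(292.5,231.8),.048))
print("block corners",[plane(D,p,.048) for p in [(230+154/4,120+335/4),(230+417/4,120+405/4),(230+97/4,120+428/4),(230+370/4,120+500/4)]])
print("amber",plane(D,(222,195),.13),"whiteb",plane(D,(209,248),.11))
print(R.from_rotvec(W["orientation"]).as_matrix().round(3))
```

```text
p2 [0.58734121 0.00832497 0.048     ] p1 [0.53815546 0.01433932 0.048     ]
boss [ 0.56661232 -0.17149679  0.075     ]
white [0.52354437 0.30290305 0.062     ] purple [0.33150235 0.27665917 0.05      ] pink [0.33552184 0.19433908 0.05      ]
dots [0.54236964 0.04491432 0.048     ] [0.5986703  0.03733758 0.048     ] [0.5860532  0.03954417 0.048     ]
block corners [array([ 0.66811125, -0.03697229,  0.048     ]), array([ 0.4990223 , -0.01561027,  0.048     ]), array([0.67688395, 0.04525329, 0.048     ]), array([0.50962421, 0.06299337, 0.048     ])]
amber [0.74698648 0.03974569 0.13      ] whiteb [0.72423682 0.17713513 0.11      ]
[[ 0.265 -0.918 -0.294]
 [ 0.964  0.251  0.084]
 [-0.003 -0.305  0.952]]
```

Two-view heights agree (caps ≈ 58 mm visible-centre against 55; blue 75 against 73). The pocket row runs at about -7.4°, and the boss lies 180 mm from pocket 2. Next I look at the green jar up close with the wrist camera.

Call:
move_arm --pt "0 0 -430 -188 -8.2" --pt "0 0 -430 -188 -8.2" --pt "0 0 -430 -188 -8.2" --pt "0 0 -430 -188 -8.2" --pt "0 0 -430 -188 -8.2" --pt "0 0 -430 -188 -8.2" --pt "0 0 -430 -188 -8.2" --pt "0 0 -430 -188 -8.2" --pt "0 0 -430 -188 -8.2" --pt "0 0 -430 -188 -8.2" --pt "0 0 -430 -188 -8.2" --pt "0 0 -430 -188 -8.2"

```text
t: 1.35
position: [0.5102, 0.2352, 0.2307]
ee_rot: [-1.115, 1.267, 1.117]
force: [-0.1, 0.1, -0.8]
gripper_width: 0.0855
```

```bash
cat > snap.py <<'E'
from h import *
from workcell import bot
import pickle,sys
n=sys.argv[1]
s=bot.sense(); c=bot.camera("wrist"); c["s"]=s
pickle.dump(c,open(n+".pkl","wb")); cv2.imwrite(f"pics/{n}.png",c["img"][:,:,::-1])
print(s["t"],s["position"].round(4),s["force"].round(1),s["gripper_width"]); print(R.from_rotvec(s["ee_rot"]).as_matrix().round(3))
for k in HSV: print(k,[(b[0].tolist(),b[1].tolist()) for b in blobs(c["img"],k,80)[0]])
E
python3 snap.py w1
```

```text
1.35 [0.5102 0.2352 0.2307] [-0.1  0.1 -0.8] 0.08549546930990813
[[-0.002 -0.992  0.125]
 [ 0.     0.125  0.992]
 [-1.     0.002  0.   ]]
green [([308.6, 105.9], [293, 90, 32, 33, 789]), ([147.7, 383.4], [141, 373, 14, 18, 158])]
orange [([303.3, 233.9], [290, 219, 27, 30, 638])]
blue [([147.2, 301.9], [132, 291, 31, 23, 473])]
red []
```

View pics/w1.png

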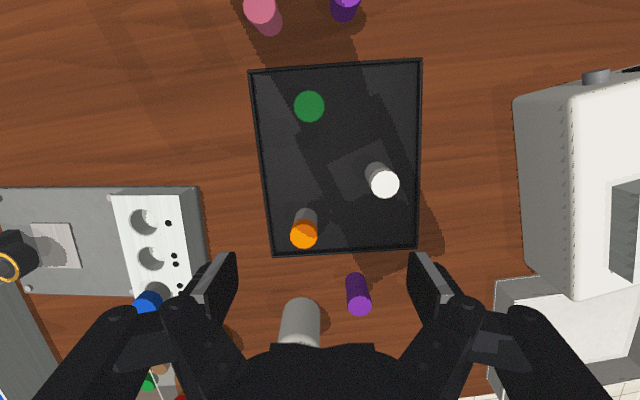

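The wrist view shows the green cap top at (309,106), orange at (303,234), white at (385,184), and pockets 1 and 2 at (145,221) and (153,258).

Run:
```python
from h import *
import pickle
d=pickle.load(open("d0.pkl","rb"));c=pickle.load(open("w1.pkl","rb"))
print("green top",plane(c,(308.6,105.9),.064), "tri vs side", tri([(c,(308.6,105.9)),(d["side"],(341.8,311))]),tri([(c,(308.6,105.9)),(d["scene"],(410.7,199.5))]))
print("orange",plane(c,(303.3,234.5),.064))
for p in [(145,221),(153,258)]: print(plane(c,p,.048))
im=c["img"][:,:,::-1]
cv2.imwrite("pics/w1p.png",cv2.resize(im[180:300,80:220],None,fx=5,fy=5,interpolation=2))
cv2.imwrite("pics/w1g.png",cv2.resize(im[60:260,240:430],None,fx=3,fy=3,interpolation=2))
```

```text
green top [0.43270012 0.23016902 0.064     ] tri vs side (array([0.43278473, 0.22993669, 0.05845991]), [np.float64(0.09014804663065164), np.float64(0.09014804663070797)]) (array([0.4327462 , 0.23070835, 0.06583495]), [np.float64(0.4595200417369457), np.float64(0.4595200417369178)])
orange [0.57184525 0.20457022 0.064     ]
[0.53819472 0.01402117 0.048     ]
[0.58836599 0.00838388 0.048     ]
```

View pics/w1p.png

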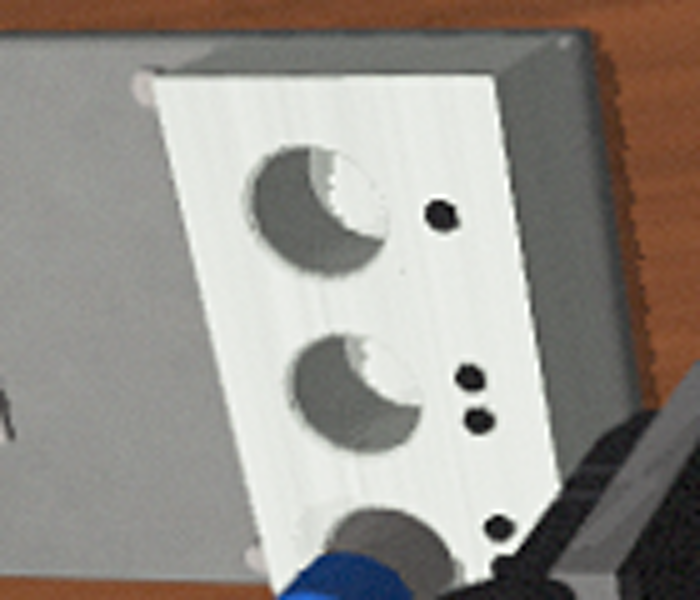

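View pics/w1g.png

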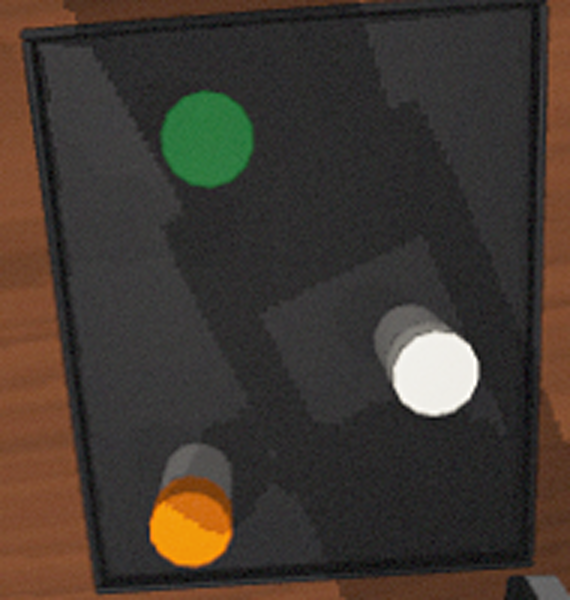

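Call:
move_arm --pt "0 0 40 -8 0" --pt "0 0 76 -15 0" --pt "0 40 76 -15 0" --pt "0 90 76 -15 0" --pt "0 140 76 -15 0" --pt "0 180 76 -15 0" --pt "0 193 76 -15 0" --pt "0 193 76 -15 0" --pt "0 193 76 -15 0" --squeeze 25

```text
t: 2.3
position: [0.4344, 0.2311, 0.0406]
ee_rot: [-1.118, 1.261, 1.116]
force: [0.1, 0.5, -0.3]
gripper_width: 0.0856
```

```bash
python3 snap.py w2
```

```text
2.3 [0.4344 0.2311 0.0406] [ 0.1  0.5 -0.3] 0.08563644600392824
[[ 0.004 -0.992  0.123]
 [ 0.002  0.123  0.992]
 [-1.    -0.003  0.002]]
green [([322.4, 267.7], [289, 231, 67, 73, 3856])]
orange []
blue []
red []
```

View pics/w2.png

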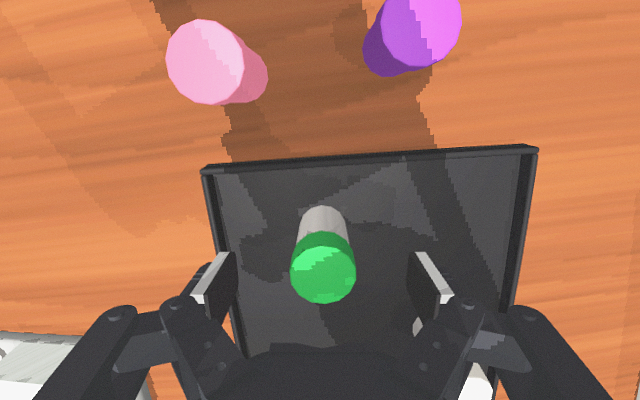

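The green jar sits between the open fingers, with its cap at (323,268). Closing.

Call:
move_arm --pt "1 1 1 0 0" --pt "1 1 1 0 0" --pt "1 1 1 0 0" --pt "1 1 1 0 0" --pt "1 1 1 0 0" --pt "1 1 1 0 0" --pt "1 1 1 0 0" --pt "1 1 1 0 0" --squeeze 25

```text
t: 3.15
position: [0.4327, 0.2302, 0.038]
ee_rot: [-1.117, 1.264, 1.116]
force: [-0.3, 0.2, 6.6]
gripper_width: 0.0311
```

```bash
python3 snap.py w3
```

```text
3.15 [0.4327 0.2302 0.038 ] [-0.3  0.2  6.6] 0.031119125765915114
[[ 0.001 -0.992  0.124]
 [ 0.001  0.124  0.992]
 [-1.    -0.001  0.001]]
green [([321.7, 273.4], [288, 236, 68, 75, 3987])]
orange []
blue []
red []
```

View pics/w3.png

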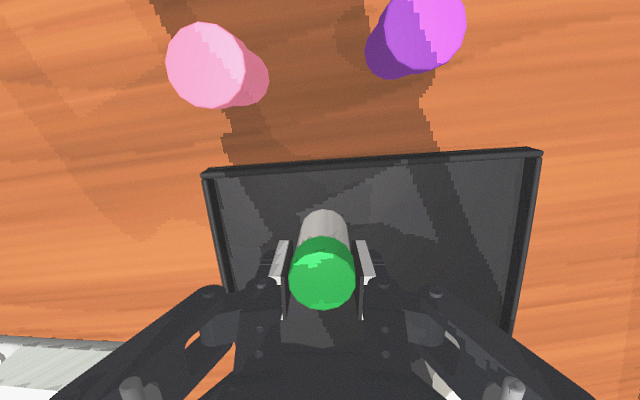

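Call:
move_arm --pt "1 -20 0 0 0" --pt "1 -60 0 0 0" --pt "1 -110 -10 -10 0" --pt "1 -150 -35 -30 0" --pt "1 -170 -70 -60 0" --pt "1 -170 -105 -90 0" --pt "1 -170 -140 -120 0" --pt "1 -170 -175 -150 0" --pt "1 -170 -210 -175 0" --pt "1 -170 -221 -184 0" --pt "1 -170 -221 -184 0" --pt "1 -170 -221 -184 0"

```text
t: 4.4
position: [0.6277, 0.0207, 0.2061]
ee_rot: [-1.115, 1.267, 1.12]
force: [-0.0, -0.3, -0.8]
gripper_width: 0.0312
```

```bash
python3 snap.py w4
```

```text
4.4 [0.6277 0.0207 0.2061] [-0.  -0.3 -0.8] 0.031188781336309812
[[-0.003 -0.992  0.124]
 [ 0.001  0.124  0.992]
 [-1.     0.003  0.001]]
green [([321.8, 273.1], [288, 236, 68, 74, 3945])]
orange [([503.3, 108.3], [483, 92, 41, 34, 1097]), ([341.7, 307.8], [327, 293, 29, 28, 147])]
blue [([301.6, 201.5], [286, 185, 32, 34, 805]), ([16.4, 236.2], [0, 228, 37, 17, 450]), ([39.8, 356.9], [0, 312, 94, 88, 6317])]
red [([21.0, 165.3], [0, 152, 49, 30, 867]), ([349.7, 330.4], [336, 315, 29, 30, 655])]
```

View pics/w4.png

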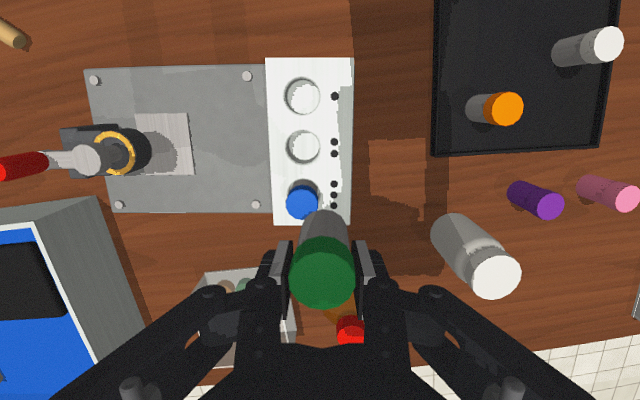

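Pocket 1 is at about (302,96), pocket 2 at (303,146), and blue at (302,201). The crank grip is on the left at (20,165).

Run:
```python
from h import *
import pickle
c=pickle.load(open("w4.pkl","rb"))
im=c["img"][:,:,::-1]
cv2.imwrite("pics/w4p.png",cv2.resize(im[50:230,255:365],None,fx=6,fy=6,interpolation=2)[:,:,:][:600])
hs=cv2.cvtColor(c["img"],cv2.COLOR_RGB2HSV)
g=cv2.GaussianBlur(cv2.cvtColor(c["img"],cv2.COLOR_RGB2GRAY),(3,3),0)
cs=cv2.HoughCircles(g[60:230,260:360],cv2.HOUGH_GRADIENT,1.0,30,param1=80,param2=12,minRadius=14,maxRadius=22)
print(cs[0]+[260,60,0] if cs is not None else None)
for p in [(302.5,96),(304,145.7),(301.6,201)]: print(p,plane(c,p,.048 if p[1]<190 else .082))
```

```text
[[302.5        146.5         17.10000038]
 [302.5         95.5         18.29999924]
 [302.5        204.5         15.89999962]]
(302.5, 96) [0.54006176 0.0114697  0.048     ]
(304, 145.7) [0.58789601 0.00614278 0.048     ]
(301.6, 201) [ 0.63527788 -0.00095403  0.082     ]
```

View pics/w4p.png

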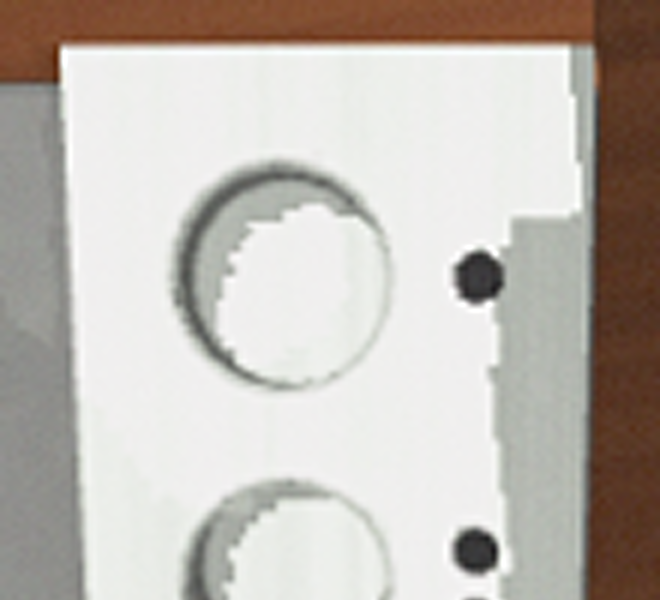

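Run:
```python
from h import *
import pickle
c=pickle.load(open("w4.pkl","rb")); s=c["s"]
d=pickle.load(open("d0.pkl","rb")); c1=pickle.load(open("w1.pkl","rb"))
Rm=R.from_rotvec(s["ee_rot"]).as_matrix()
# cap top plane: 26 mm behind the TCP -> observed outline of top
img=c["img"]; h=cv2.cvtColor(img,cv2.COLOR_RGB2HSV)
m=cv2.inRange(h,np.array((50,100,30)),np.array((80,255,255))); m[:220]=0;m[320:]=0
ys,xs=np.where(m>0); print(xs.min(),xs.max(),ys.min(),ys.max(), )
for off in (-3,0,3):
    X=s["position"]+Rm@np.array([-.026,off/1000,0]); 
    ring=[proj(c,X+Rm@np.array([0,.016*np.cos(a),.016*np.sin(a)])) for a in np.linspace(0,6.28,60)]
    print(off,proj(c,X),np.min(ring,0),np.max(ring,0))
print(plane(c,(301.9,95.8),.048),plane(c1,(143.6,222.2),.048),plane(c1,(151.4,258.6),.048))
print(tri([(c,(301.9,95.8)),(c1,(143.6,222.2))]), tri([(c,(301.9,95.8)),(d["side"],(315.2,227.5))]))
```

```text
288 388 236 312
-3 [324.39284589 287.99656549] [289.77367785 257.30873374] [359.02218542 316.23269509]
0 [324.41142124 282.43248028] [289.53583318 251.26983216] [359.29723689 311.10581525]
3 [324.43016976 276.78221655] [289.29573323 245.13773209] [359.57488552 305.89962015]
[0.53980432 0.01091839 0.048     ] [0.53950492 0.01176381 0.048     ] [0.58896531 0.00601494 0.048     ]
(array([0.53982739, 0.01088332, 0.04682241]), [np.float64(0.07461247203751256), np.float64(0.07461247203751603)]) (array([0.5393711 , 0.01057494, 0.04376076]), [np.float64(0.29379990120731736), np.float64(0.29379990120716104)])
```

Call:
move_arm --pt "1 0 40 -9 0" --pt "1 0 80 -19 0" --pt "1 40 86 -20 0" --pt "1 80 86 -20 0" --pt "1 100 86 -20 0" --pt "1 100 86 -20 0" --pt "1 100 86 -20 0" --pt "1 100 86 -20 0"

```text
t: 5.25
position: [0.542, 0.0114, 0.1099]
ee_rot: [-1.12, 1.262, 1.115]
force: [0.8, 0.7, -2.1]
gripper_width: 0.0309
```

```bash
python3 snap.py w5
python3 - <<'E'
from h import *
from workcell import bot
import pickle
c=bot.camera("side"); pickle.dump(c,open("s5.pkl","wb"))
cv2.imwrite("pics/s5.png",cv2.resize(c["img"][120:270,230:390,::-1],None,fx=4,fy=4,interpolation=2))
print(bot.sense()["position"])
E
```

```text
5.25 [0.542  0.0114 0.1099] [ 0.8  0.7 -2.1] 0.030881388545616506
[[ 0.004 -0.992  0.123]
 [-0.     0.123  0.992]
 [-1.    -0.004  0.   ]]
green [([321.9, 273.0], [288, 236, 68, 74, 3924])]
orange [([570.2, 220.3], [553, 204, 56, 45, 821])]
blue [([322.1, 334.7], [303, 321, 40, 28, 874])]
red []
[0.54210937 0.01102608 0.10967563]
```

View pics/w5.png

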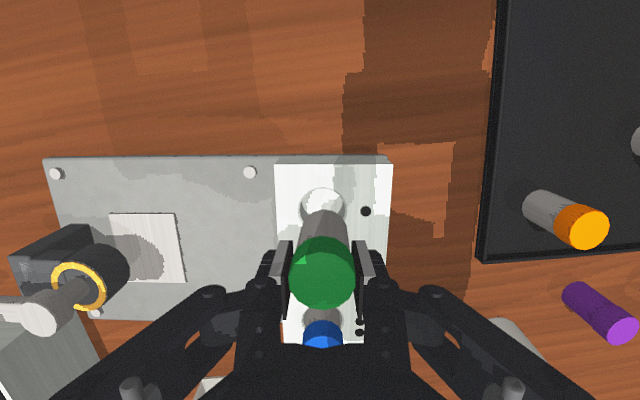

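View pics/s5.png

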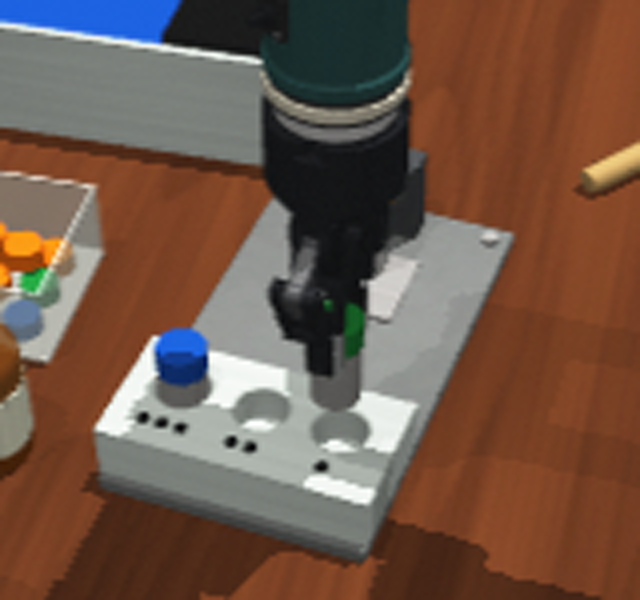

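Call:
move_arm --pt "1 10 0 0 0" --pt "1 20 0 0 0" --pt "1 25 0 0 0" --pt "1 25 0 0 0" --pt "1 25 0 0 0"

```text
t: 5.85
position: [0.5406, 0.0108, 0.0818]
ee_rot: [-1.116, 1.266, 1.117]
force: [0.1, -0.0, -0.7]
gripper_width: 0.0308
```

```bash
python3 snap.py w6
```

```text
5.85 [0.5406 0.0108 0.0818] [ 0.1 -0.  -0.7] 0.030814761375305727
[[-0.001 -0.992  0.124]
 [ 0.     0.124  0.992]
 [-1.     0.001  0.   ]]
green [([321.8, 273.0], [288, 236, 68, 74, 3928])]
orange [([608.5, 242.4], [582, 219, 58, 53, 1557])]
blue []
red []
```

View pics/w6.png

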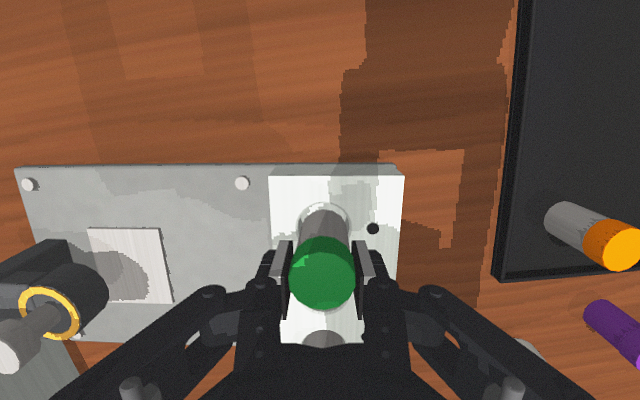

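Run:
```python
import cv2
im=cv2.imread("pics/w6.png");cv2.imwrite("pics/w6c.png",cv2.resize(im[180:260,270:390],None,fx=6,fy=6,interpolation=2))
```

```text
(no output)
```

View pics/w6c.png

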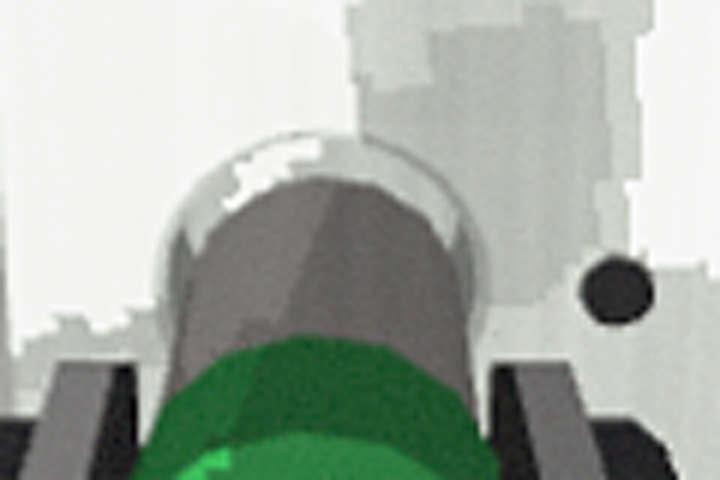

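Call:
move_arm --pt "1 0 1.3 0.2 0" --pt "1 6 1.3 0.2 0" --pt "1 12 1.3 0.2 0" --pt "1 18 1.3 0.2 0" --pt "1 22 1.3 0.2 0" --pt "1 25 1.3 0.2 0" --pt "1 25 1.3 0.2 0"

```text
t: 6.6
position: [0.5392, 0.0112, 0.0567]
ee_rot: [-1.116, 1.266, 1.118]
force: [0.3, -0.0, -1.0]
gripper_width: 0.0309
```

```bash
python3 snap.py w7
```

```text
6.6 [0.5392 0.0112 0.0567] [ 0.3 -0.  -1. ] 0.03091813014359235
[[-0.001 -0.992  0.124]
 [ 0.     0.124  0.992]
 [-1.     0.001  0.   ]]
green [([321.8, 272.9], [288, 236, 68, 73, 3917])]
orange [([628.4, 263.0], [613, 237, 27, 54, 1008])]
blue []
red []
```

View pics/w7.png

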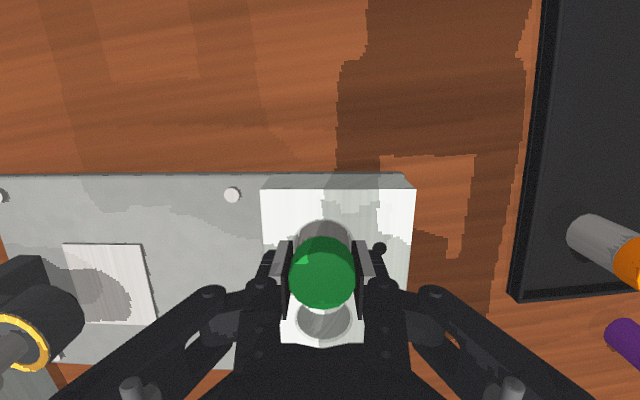

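Call:
move_arm --pt "1 1 0 0 0" --pt "0.4 1 0 0 0" --pt "0.4 1 0 0 0" --pt "0.4 1 0 0 0" --pt "0.4 1 0 0 0" --pt "0.4 -20 0 0 0" --pt "0 -60 0 0 0" --pt "0 -100 0 0 0" --pt "0 -130 0 0 0" --pt "0 -130 -40 0 0" --pt "0 -130 -70 0 0" --pt "0 -130 -70 0 0"

```text
t: 7.85
position: [0.6114, 0.0018, 0.1865]
ee_rot: [-1.117, 1.265, 1.116]
force: [-0.2, 0.2, -1.3]
gripper_width: 0.0853
```

```bash
python3 snap.py w8
```

```text
7.85 [0.6114 0.0018 0.1865] [-0.2  0.2 -1.3] 0.0852712845763564
[[ 0.001 -0.992  0.125]
 [-0.     0.125  0.992]
 [-1.    -0.001 -0.   ]]
green [([323.8, 110.9], [305, 92, 38, 39, 1162]), ([273.0, 339.2], [264, 331, 20, 21, 219])]
orange [([534.6, 123.8], [513, 107, 44, 36, 1255]), ([363.0, 325.1], [342, 305, 49, 37, 690]), ([286.3, 323.4], [278, 314, 18, 19, 261]), ([252.0, 332.0], [232, 316, 43, 38, 1101])]
blue [([323.2, 222.4], [307, 205, 33, 36, 957]), ([19.2, 256.5], [0, 250, 41, 14, 443]), ([30.8, 363.8], [0, 333, 80, 67, 3313])]
red [([24.2, 188.7], [0, 173, 56, 34, 1113]), ([380.4, 346.7], [370, 341, 20, 14, 119])]
```

View pics/w8.png

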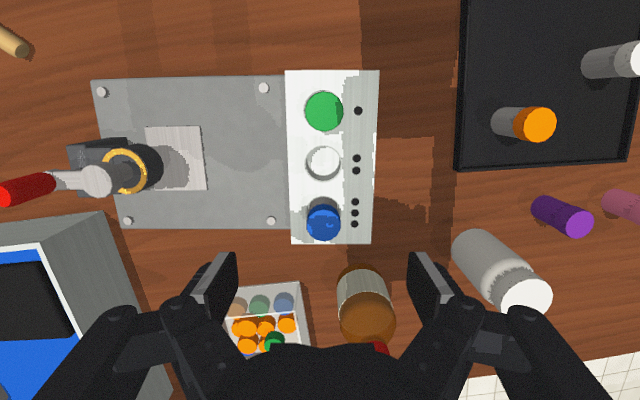

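The green jar stands upright in pocket 1 (cap at (324,111)). Next, the orange jar.

Run:
```python
from h import *
import pickle
c=pickle.load(open("w8.pkl","rb")); c1=pickle.load(open("w1.pkl","rb")); d=pickle.load(open("d0.pkl","rb"))
g=plane(c,(323.8,110.9),.082);b=plane(c,(323.4,223),.082)
print("green",g,"blue",b,"mid",(g+b)/2,np.linalg.norm(g-b))
print("p2",plane(c,(322.5,162.5),.048))
print("orange w1",plane(c1,(303.7,236.7),.064))
im=c["img"][:,:,::-1]
cv2.imwrite("pics/w8c.png",np.hstack([cv2.resize(im[85:175,480:570],None,fx=4,fy=4,interpolation=2),cv2.resize(im[90:180,285:375],None,fx=4,fy=4,interpolation=2)]))
```

```text
green [0.53957453 0.01115185 0.082     ] blue [ 0.6363316  -0.00120866  0.082     ] mid [0.58795306 0.0049716  0.082     ] 0.09754338357687006
p2 [0.58785899 0.00407681 0.048     ]
orange w1 [0.57464525 0.2046251  0.064     ]
```

View pics/w8c.png

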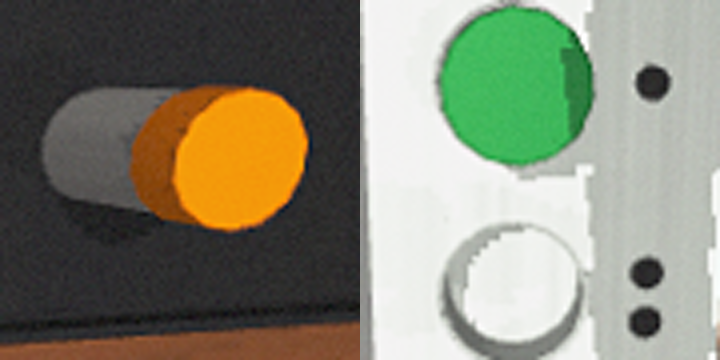

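Run:
```python
from h import *
import pickle
c=pickle.load(open("w8.pkl","rb")); c1=pickle.load(open("w1.pkl","rb")); d=pickle.load(open("d0.pkl","rb"))
print("orange",plane(c,(540,125),.064),tri([(c,(540,125)),(c1,(303.7,236.7))]))
print("purple",plane(c,(579,224),.05),plane(d["side"],(217,302),.05))
print("p2",plane(c,(323.2,163),.048))
```

```text
orange [0.57427312 0.20330429 0.064     ] (array([0.57479894, 0.20437635, 0.06282174]), [np.float64(0.3703051523135465), np.float64(0.37030515231361544)])
purple [0.6860388  0.26809948 0.05      ] [0.68224304 0.26055636 0.05      ]
p2 [0.58842787 0.00468593 0.048     ]
```

Call:
move_arm --pt "0 0 15 50 0" --pt "0 0 30 98 0" --pt "0 0 45 147 0" --pt "0 0 62 196 0" --pt "0 30 62 196 0" --pt "0 50 62 196 0" --pt "0 50 62 196 0" --pt "0 50 62 196 0"

```text
t: 8.7
position: [0.5711, 0.2045, 0.1375]
ee_rot: [-1.117, 1.266, 1.117]
force: [0.2, 0.4, 0.2]
gripper_width: 0.0854
```

```bash
python3 snap.py w9
```

```text
8.7 [0.5711 0.2045 0.1375] [0.2 0.4 0.2] 0.08539672941083144
[[-0.001 -0.992  0.124]
 [-0.     0.124  0.992]
 [-1.     0.001 -0.   ]]
green [([69.9, 203.8], [44, 182, 54, 45, 1795])]
orange [([323.5, 209.3], [304, 188, 40, 43, 1342])]
blue [([96.2, 307.1], [77, 291, 46, 38, 839])]
red []
```

View pics/w9.png

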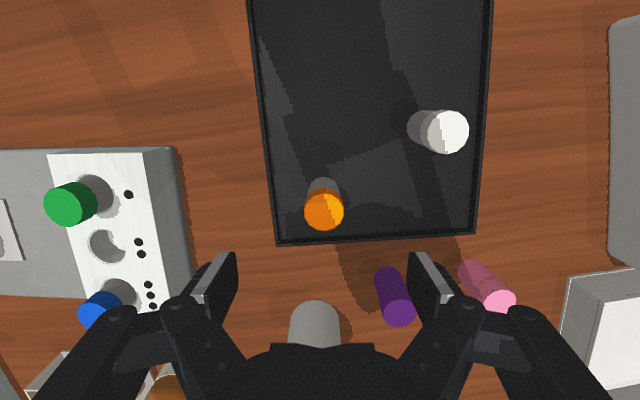

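Call:
move_arm --pt "0 40 -3 0 0" --pt "0 80 -3 0 0" --pt "0 99 -3 0 0" --pt "0 99 -3 0 0" --pt "1 99 -3 0 0" --pt "1 99 -3 0 0" --pt "1 99 -3 0 0" --pt "1 99 -3 0 0" --pt "1 99 -3 0 0" --pt "1 99 -3 0 0" --pt "1 99 -3 0 0" --pt "1 99 -3 0 0" --squeeze 25

```text
t: 9.95
position: [0.5761, 0.2047, 0.0404]
ee_rot: [-1.118, 1.262, 1.115]
force: [0.3, 0.4, 5.1]
gripper_width: 0.0312
```

```bash
python3 snap.py w10
```

```text
9.95 [0.5761 0.2047 0.0404] [0.3 0.4 5.1] 0.031195402404892016
[[ 0.004 -0.992  0.124]
 [ 0.001  0.124  0.992]
 [-1.    -0.003  0.001]]
green []
orange [([321.8, 267.2], [289, 231, 66, 73, 3825])]
blue [([10.1, 391.1], [0, 379, 28, 21, 375])]
red []
```

View pics/w10.png

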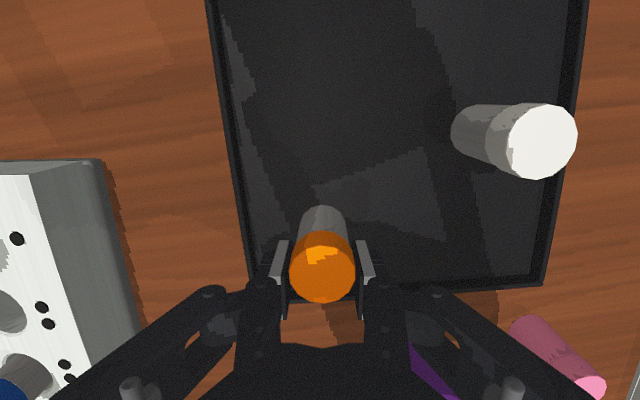

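Run:
```python
from h import *
import pickle
for f,zt in (("w3",.026),("w10",.0236)):
    c=pickle.load(open(f+".pkl","rb")); s=c["s"]; Rm=R.from_rotvec(s["ee_rot"]).as_matrix()
    for off in (-2,0,1,2,3):
        X=s["position"]+Rm@np.array([-zt,off/1000,0]); 
        ring=[proj(c,X+Rm@np.array([0,.016*np.cos(a),.016*np.sin(a)])) for a in np.linspace(0,6.28,60)]
        print(f,off,np.min(ring,0).round(1),np.max(ring,0).round(1))
```

```text
w3 -2 [289.7 255.3] [359.1 314.5]
w3 0 [289.5 251.2] [359.3 311.1]
w3 1 [289.5 249.2] [359.4 309.3]
w3 2 [289.4 247.2] [359.5 307.6]
w3 3 [289.3 245.1] [359.6 305.9]
w10 -2 [290.2 252.7] [358.5 311.2]
w10 0 [290.1 248.7] [358.7 307.8]
w10 1 [290.  246.7] [358.8 306.1]
w10 2 [289.9 244.7] [358.9 304.4]
w10 3 [289.8 242.6] [359.  302.6]
```

Call:
move_arm --pt "1 -20 0 0 0" --pt "1 -65 0 0 0" --pt "1 -110 -2 -10 0" --pt "1 -130 -9 -50 0" --pt "1 -130 -18 -95 0" --pt "1 -130 -28 -145 0" --pt "1 -130 -37 -190 0" --pt "1 -130 -38 -196 0" --pt "1 -100 -38 -196 0" --pt "1 -68 -38 -196 0" --pt "1 -68 -38 -196 0" --pt "1 -68 -38 -196 0"

```text
t: 11.2
position: [0.5874, 0.0057, 0.1055]
ee_rot: [-1.116, 1.267, 1.119]
force: [0.5, 1.3, -1.1]
gripper_width: 0.031
```

```bash
python3 snap.py w11;python3 - <<'E'
import cv2
im=cv2.imread("pics/w11.png");cv2.imwrite("pics/w11c.png",cv2.resize(im[140:300,230:400],None,fx=4,fy=4,interpolation=2)[:600])
E
```

```text
11.2 [0.5874 0.0057 0.1055] [ 0.5  1.3 -1.1] 0.03095135349297954
[[-0.003 -0.992  0.124]
 [ 0.001  0.124  0.992]
 [-1.     0.003  0.   ]]
green [([323.2, 157.4], [297, 130, 54, 56, 2320])]
orange [([321.9, 266.7], [289, 231, 66, 72, 3768])]
blue [([322.5, 310.7], [300, 296, 45, 29, 836])]
red []
```

View pics/w11c.png

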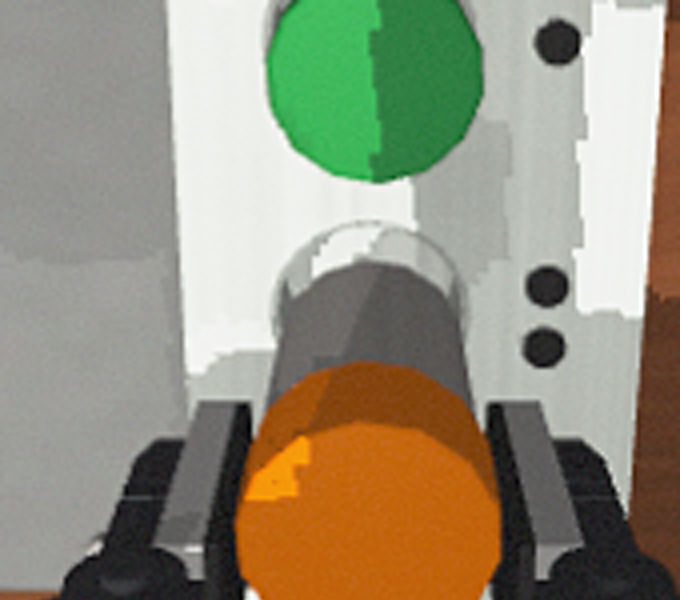

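Call:
move_arm --pt "1 8 -1 0 0" --pt "1 16 -1 0 0" --pt "1 20 -1 0 0" --pt "1 20 -1 0 0" --pt "1 20 -1 0 0"

```text
t: 11.75
position: [0.5891, 0.005, 0.0862]
ee_rot: [-1.117, 1.266, 1.117]
force: [-0.4, 0.0, -1.8]
gripper_width: 0.0313
```

```bash
python3 snap.py w12;python3 - <<'E'
import cv2
im=cv2.imread("pics/w12.png");cv2.imwrite("pics/w12c.png",cv2.resize(im[180:260,270:390],None,fx=6,fy=6,interpolation=2))
E
```

```text
11.75 [0.5891 0.005  0.0862] [-0.4  0.  -1.8] 0.031267229025705945
[[-0.    -0.992  0.124]
 [ 0.     0.124  0.992]
 [-1.     0.     0.   ]]
green [([324.3, 160.3], [294, 129, 61, 63, 2947])]
orange [([321.8, 266.9], [289, 231, 66, 72, 3769])]
blue [([323.4, 320.2], [299, 297, 50, 46, 1790])]
red []
```

View pics/w12c.png

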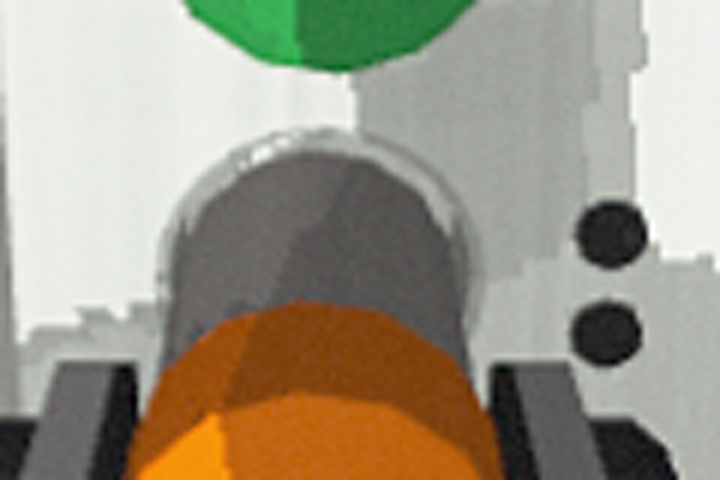

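Call:
move_arm --pt "1 5 0.2 0.3 0" --pt "1 11 0.2 0.3 0" --pt "1 17 0.2 0.3 0" --pt "1 22 0.2 0.3 0" --pt "1 26.5 0.2 0.3 0" --pt "1 26.5 0.2 0.3 0" --pt "1 26.5 0.2 0.3 0"

```text
t: 12.5
position: [0.589, 0.0053, 0.0595]
ee_rot: [-1.117, 1.266, 1.117]
force: [1.6, -0.5, -1.7]
gripper_width: 0.0314
```

```bash
python3 snap.py w13
```

```text
12.5 [0.589  0.0053 0.0595] [ 1.6 -0.5 -1.7] 0.031444263885340974
[[-0.    -0.992  0.124]
 [ 0.     0.124  0.992]
 [-1.     0.     0.   ]]
green [([324.2, 171.8], [288, 134, 73, 76, 4281])]
orange [([321.5, 267.2], [289, 231, 66, 72, 3713])]
blue [([322.7, 331.9], [296, 315, 55, 33, 1334])]
red []
```

View pics/w13.png

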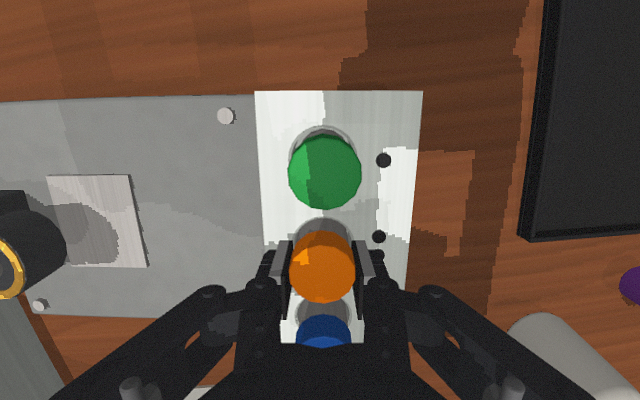

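Call:
move_arm --pt "1 1 0 0 0" --pt "0.4 1 0 0 0" --pt "0.4 1 0 0 0" --pt "0.4 1 0 0 0" --pt "0.4 1 0 0 0" --pt "0.4 -20 0 0 0" --pt "0 -60 0 0 0" --pt "0 -100 0 0 0" --pt "0 -150 0 -10 0" --pt "0 -180 -10 -50 0" --pt "0 -180 -20 -90 0" --pt "0 -180 -20 -90 0"

```text
t: 13.75
position: [0.5984, -0.0914, 0.2417]
ee_rot: [-1.117, 1.268, 1.108]
force: [-0.5, 0.7, -0.7]
gripper_width: 0.0852
```

```bash
python3 snap.py w14
```

```text
13.75 [ 0.5984 -0.0914  0.2417] [-0.5  0.7 -0.7] 0.08520985920476284
[[ 0.003 -0.991  0.13 ]
 [-0.003  0.13   0.991]
 [-1.    -0.004 -0.003]]
green [([416.3, 110.5], [400, 95, 34, 32, 862]), ([345.4, 313.9], [338, 305, 17, 19, 267])]
orange [([411.7, 157.2], [396, 142, 32, 31, 759]), ([324.9, 305.2], [307, 289, 37, 37, 972]), ([355.5, 296.8], [348, 288, 16, 18, 231])]
blue [([407.7, 203.4], [393, 189, 31, 30, 686]), ([53.7, 296.8], [0, 229, 182, 136, 8586]), ([160.5, 381.9], [137, 362, 48, 35, 1080]), ([22.8, 390.7], [4, 385, 39, 15, 405])]
red [([175.7, 173.7], [159, 161, 36, 27, 606])]
```

View pics/w14.png

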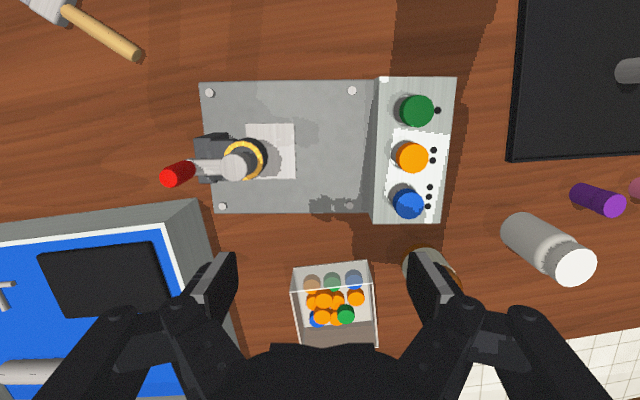

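Green, orange and blue sit in pockets 1 to 3, at (416,110), (412,157) and (408,203). The red crank grip is at (176,174) and its hub at (234,165). Moving above it for a second view.

Call:
move_arm --pt "0 0 -15 -45 0" --pt "0 0 -30 -90 0" --pt "0 0 -37 -115 0" --pt "0 0 -37 -115 0" --pt "0 0 -37 -115 0"

```text
t: 14.3
position: [0.6198, -0.2043, 0.2386]
ee_rot: [-1.115, 1.266, 1.119]
force: [0.4, 0.5, -0.3]
gripper_width: 0.0849
```

```bash
python3 snap.py w15
```

```text
14.3 [ 0.6198 -0.2043  0.2386] [ 0.4  0.5 -0.3] 0.08489107214821309
[[-0.002 -0.992  0.124]
 [ 0.002  0.124  0.992]
 [-1.     0.002  0.002]]
green [([526.2, 77.6], [507, 61, 39, 33, 1035])]
orange [([517.5, 126.2], [499, 112, 38, 30, 921]), ([534.1, 270.0], [513, 250, 44, 41, 781]), ([396.1, 287.2], [379, 269, 36, 40, 890])]
blue [([508.7, 174.6], [492, 160, 35, 30, 802]), ([120.6, 278.6], [0, 200, 284, 177, 18986]), ([385.9, 302.6], [380, 293, 16, 18, 146]), ([160.8, 377.8], [140, 362, 41, 28, 741])]
red [([297.0, 133.1], [285, 121, 24, 25, 372]), ([556.5, 289.3], [540, 275, 34, 30, 683])]
```

View pics/w15.png

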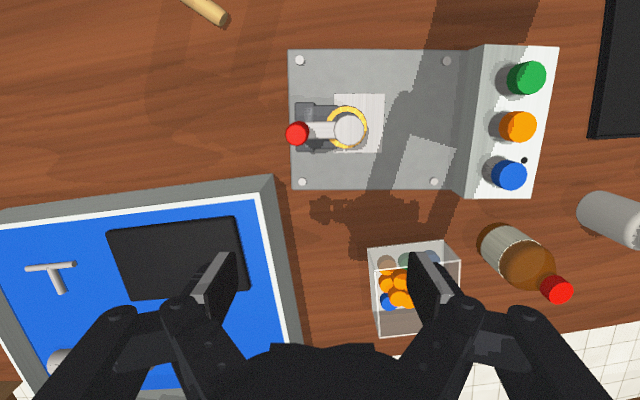

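Run:
```python
from h import *
import pickle
c=pickle.load(open("w15.pkl","rb")); c4=pickle.load(open("w14.pkl","rb")); d=pickle.load(open("d0.pkl","rb"))
im=c["img"][:,:,::-1]; i4=c4["img"][:,:,::-1]
cv2.imwrite("pics/w15c.png",np.hstack([cv2.resize(im[90:180,280:380],None,fx=4,fy=4,interpolation=2),cv2.resize(i4[120:210,150:250],None,fx=4,fy=4,interpolation=2)]))
print("grip top",plane(c,(297,133),.148),tri([(c,(297,133.2)),(c4,(168,178))]))
print("corner outer",tri([(c,(273,177)),(c4,(197,199)),(d["side"],(310.5,137.5))]))
```

```text
grip top [ 0.56129634 -0.21762052  0.148     ] (array([ 0.56173217, -0.21746477,  0.14913809]), [np.float64(0.382659023375489), np.float64(0.38265902337561203)])
corner outer (array([ 0.60426649, -0.23919017,  0.10390188]), [np.float64(11.643214126614428), np.float64(18.41728329099101), np.float64(11.09586842991305)])
```

View pics/w15c.png

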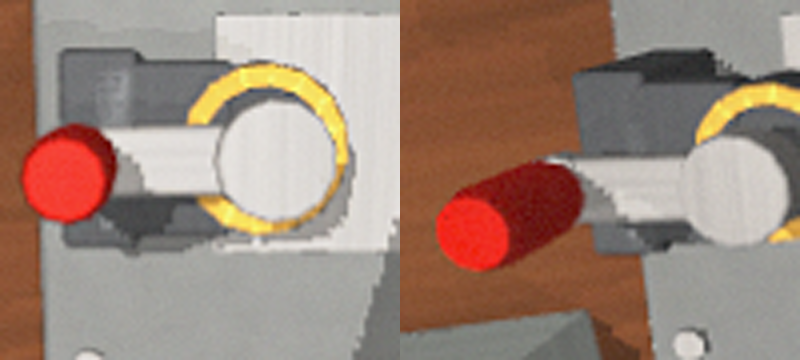

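Run:
```python
from h import *
import pickle
c=pickle.load(open("w15.pkl","rb")); c4=pickle.load(open("w14.pkl","rb")); d=pickle.load(open("d0.pkl","rb"))
g,e=tri([(c,(296.5,135)),(c4,(168.2,178.2))]); print("grip",g,e)
h,e=tri([(c,(349.2,130)),(c4,(233.7,167.5))]); print("hub",h,e, np.linalg.norm((g-h)[:2]))
print("g@.148",plane(c,(296.5,135),.148),"h@.107",plane(c,(349.2,130),.107),"ring",plane(c,(347,127),.075),plane(d["side"],(321.2,167.2),.075))
print("corner top",tri([(c,(260,193)),(c4,(168,222))]),tri([(c,(260,193)),(d["side"],(310.5,137.5))]), "base",plane(c,(273,177),0))
```

```text
grip [ 0.56272509 -0.21831725  0.1473226 ] [np.float64(0.10127776304904744), np.float64(0.10127776304883324)]
hub [ 0.56769563 -0.17395235  0.10902193] [np.float64(0.0383891996034502), np.float64(0.038389199603394264)] 0.04464247663318994
g@.148 [ 0.56276618 -0.21823424  0.148     ] h@.107 [ 0.5678444  -0.17379626  0.107     ] ring [ 0.56754247 -0.17313096  0.075     ] [ 0.56661232 -0.17149679  0.075     ]
corner top (array([ 0.6242303 , -0.27267372,  0.07964489]), [np.float64(0.04740306569868282), np.float64(0.0474030656983946)]) (array([ 0.62016784, -0.26991212,  0.09050687]), [np.float64(1.0366437586005985), np.float64(1.0366437586006492)]) base [ 0.62606197 -0.27159429  0.        ]
```

The measurements agree: grip top at z = 147 mm, hub 44.6 mm away, axis at (0.5677, -0.1738). Reaching for the grip with open fingers.

Call:
move_arm --pt "0 0 40 -15 0" --pt "0 0 55 -21 0" --pt "0 40 55 -21 0" --pt "0 80 55 -21 0" --pt "0 115 55 -21 0" --pt "0 125 55 -21 0" --pt "0 125 55 -21 0" --pt "0 125 55 -21 0"

```text
t: 15.15
position: [0.5641, -0.2189, 0.117]
ee_rot: [-1.12, 1.263, 1.115]
force: [0.1, -0.3, 0.4]
gripper_width: 0.0852
```

```bash
python3 snap.py w16
```

```text
15.15 [ 0.5641 -0.2189  0.117 ] [ 0.1 -0.3  0.4] 0.0851725920929754
[[ 0.003 -0.992  0.123]
 [-0.001  0.123  0.992]
 [-1.    -0.003 -0.001]]
green [([632.6, 151.0], [623, 129, 17, 42, 510]), ([468.2, 394.3], [458, 388, 22, 12, 197])]
orange [([624.3, 215.6], [604, 193, 36, 48, 1310]), ([626.1, 385.8], [604, 365, 36, 35, 753]), ([480.3, 384.2], [471, 381, 20, 7, 89])]
blue [([612.4, 277.9], [585, 256, 55, 46, 1774]), ([244.0, 338.5], [222, 323, 39, 37, 807]), ([27.8, 363.9], [0, 337, 62, 63, 2707])]
red [([323.7, 267.0], [304, 233, 40, 66, 1963])]
```

View pics/w16.png

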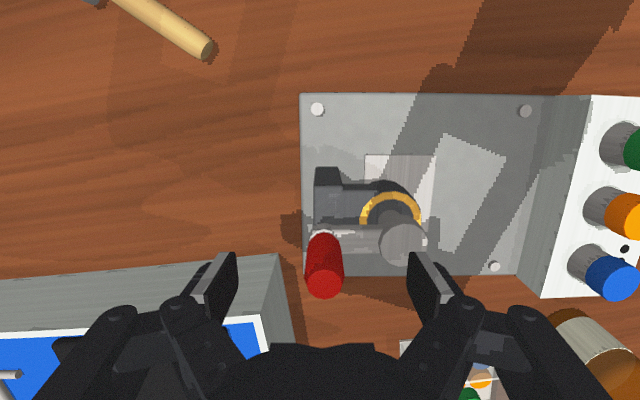

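Call:
move_arm --pt "0 0 0 0 0" --pt "1 0 0 0 0" --pt "1 0 0 0 0" --pt "1 0 0 0 0" --pt "1 0 0 0 0" --pt "1 0 0 0 0" --pt "1 0 0 0 0" --pt "1 0 0 0 0" --pt "1 0 0 0 0" --pt "1 0 0 0 0" --pt "1 0 0 0 0" --squeeze 8

```text
t: 16.3
position: [0.563, -0.2186, 0.1148]
ee_rot: [-1.116, 1.264, 1.118]
force: [0.8, 5.0, 1.5]
gripper_width: 0.0183
```

```bash
python3 snap.py w17
```

```text
16.3 [ 0.563  -0.2186  0.1148] [0.8 5.  1.5] 0.018264846618224098
[[ 0.    -0.992  0.124]
 [ 0.001  0.124  0.992]
 [-1.    -0.     0.001]]
green [([633.1, 153.1], [624, 131, 16, 41, 461])]
orange [([624.9, 217.8], [606, 195, 34, 48, 1256]), ([624.3, 388.4], [596, 368, 44, 32, 709])]
blue [([613.6, 280.5], [587, 258, 53, 46, 1771]), ([31.0, 371.0], [0, 341, 68, 59, 3115])]
red [([323.0, 271.7], [303, 237, 40, 67, 1945])]
```

View pics/w17.png

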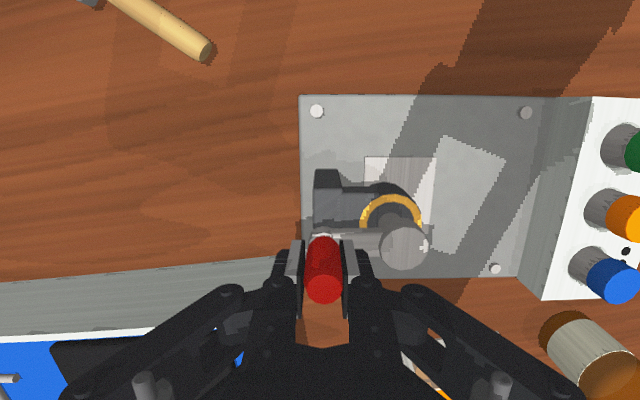

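Holding the grip: opening 18.3 mm, grip centred at (323,272). Working out arc shifts for the backward turn (counter-clockwise, angle growing from -96°).

```bash
cat > arc.py <<'E'
import sys,numpy as np
# arc.py phi0(deg) dphi(rad) n [dyr dzr]: rows of tool y,z mm
p0=np.radians(float(sys.argv[1]));d=float(sys.argv[2]);n=int(sys.argv[3]);Rr=45
ty=np.array([-.992,.124]);tz=np.array([.124,.992])
P=lambda a:Rr*np.array([np.cos(a),np.sin(a)])
for i in range(1,n+1):
    a=p0+d*i/n; v=P(a)-P(p0); print(i,round(np.degrees(a),1),(v@ty).round(1),(v@tz).round(1))
E
cat > st.py <<'E'
from workcell import bot
import numpy as np
s=bot.sense();p=s["position"];v=p[:2]-[.5677,-.1738]
a=np.arctan2(v[1],v[0]);u=v/np.linalg.norm(v)
f=s["force"]
print("t",s["t"],"phi",np.degrees(a).round(1),"r",(np.linalg.norm(v)*1000).round(1),"z",p[2].round(4),"F",f.round(1),"Frad",(f[:2]@u).round(1),"Ftan",(f[:2]@[-u[1],u[0]]).round(1),"w",s["gripper_width"].round(4))
E
python3 st.py; python3 arc.py -96 0.4 8; python3 arc.py -73.1 0.25 5
```

```text
1 -93.1 -2.2 0.1
2 -90.3 -4.5 0.3
3 -87.4 -6.7 0.6
4 -84.5 -8.9 1.1
5 -81.7 -11.1 1.6
6 -78.8 -13.3 2.3
7 -75.9 -15.4 3.0
8 -73.1 -17.4 3.9
1 -70.2 -2.0 1.0
2 -67.4 -4.0 2.0
3 -64.5 -5.9 3.2
4 -61.6 -7.8 4.5
5 -58.8 -9.6 5.8Traceback (most recent call last):
  File "st.py", line 6, in <module>
    print("t",s["t"],"phi",np.degrees(a).round(1),"r",(np.linalg.norm(v)*1000).round(1),"z",p[2].round(4),"F",f.round(1),"Frad",(f[:2]@u).round(1),"Ftan",(f[:2]@[-u[1],u[0]]).round(1),"w",s["gripper_width"].round(4))
                                                                                                                                                                                            ^^^^^^^^^^^^^^^^^^^^^^^^
AttributeError: 'float' object has no attribute 'round'
```

Call:
move_arm --pt "1 0 -2.2 0.6 0" --pt "1 0 -4.5 1.2 0" --pt "1 0 -6.7 1.6 0" --pt "1 0 -8.9 2.1 0" --pt "1 0 -11.1 2.6 0" --pt "1 0 -13.3 3.3 0" --pt "1 0 -15.4 4.0 0" --pt "1 0 -17.4 4.9 0" --pt "1 0 -17.4 4.9 0"

```text
t: 17.25
position: [0.5815, -0.2166, 0.1148]
ee_rot: [-1.118, 1.265, 1.116]
force: [-0.8, 1.6, 2.2]
gripper_width: 0.0183
```

```bash
sed -i 's/s\["gripper_width"\].round(4)/round(s["gripper_width"],4)/' st.py; python3 st.py
```

```text
t 17.25 phi -72.2 r 45.0 z 0.1148 F [-0.8  1.6  2.2] Frad -1.8 Ftan -0.3 w 0.0183
```

Call:
move_arm --pt "1 0 -2.0 1.0 0" --pt "1 0 -4.0 2.1 0" --pt "1 0 -5.9 3.3 0" --pt "1 0 -7.8 4.6 0" --pt "1 0 -9.6 5.9 0" --pt "1 0 -9.6 5.9 0"

```text
t: 17.85
position: [0.5916, -0.2118, 0.1149]
ee_rot: [-1.118, 1.265, 1.116]
force: [-1.1, 0.4, 3.0]
gripper_width: 0.0181
```

```bash
python3 st.py; python3 arc.py -58.5 0.25 5;python3 arc.py -44.2 0.25 5;python3 arc.py -30 0.25 5;python3 arc.py -15.5 0.25 5;python3 arc.py -1 0.25 5
```

```text
t 17.85 phi -57.8 r 44.9 z 0.1149 F [-1.1  0.4  3. ] Frad -0.9 Ftan -0.7 w 0.0181
1 -55.6 -1.7 1.4
2 -52.8 -3.4 3.0
3 -49.9 -4.9 4.6
4 -47.0 -6.4 6.3
5 -44.2 -7.8 8.0
1 -41.3 -1.3 1.8
2 -38.5 -2.5 3.7
3 -35.6 -3.6 5.7
4 -32.7 -4.7 7.7
5 -29.9 -5.6 9.7
1 -27.1 -0.8 2.1
2 -24.3 -1.5 4.2
3 -21.4 -2.1 6.4
4 -18.5 -2.6 8.6
5 -15.7 -3.0 10.8
1 -12.6 -0.3 2.2
2 -9.8 -0.4 4.5
3 -6.9 -0.5 6.7
4 -4.0 -0.4 9.0
5 -1.2 -0.2 11.2
1 1.9 0.3 2.2
2 4.7 0.7 4.4
3 7.6 1.2 6.6
4 10.5 1.8 8.8
5 13.3 2.6 10.9
```

Call:
move_arm --pt "1 0 -1.7 1.4 0" --pt "1 0 -3.4 3.0 0" --pt "1 0 -4.9 4.6 0" --pt "1 0 -6.4 6.3 0" --pt "1 0 -7.8 8.0 0" --pt "1 0 -7.8 8.0 0"

```text
t: 18.45
position: [0.6004, -0.2045, 0.1149]
ee_rot: [-1.118, 1.264, 1.116]
force: [-0.6, 0.1, 2.4]
gripper_width: 0.0181
```

```bash
python3 st.py
```

```text
t 18.45 phi -43.2 r 44.9 z 0.1149 F [-0.6  0.1  2.4] Frad -0.5 Ftan -0.4 w 0.0181
```

Call:
move_arm --pt "1 0 -1.3 1.8 0" --pt "1 0 -2.5 3.7 0" --pt "1 0 -3.6 5.7 0" --pt "1 0 -4.7 7.7 0" --pt "1 0 -5.6 9.7 0" --pt "1 0 -5.6 9.7 0"

```text
t: 19.05
position: [0.6071, -0.1953, 0.1149]
ee_rot: [-1.117, 1.264, 1.117]
force: [-0.7, -0.7, 2.5]
gripper_width: 0.0183
```

```bash
python3 st.py
```

```text
t 19.05 phi -28.6 r 44.9 z 0.1149 F [-0.7 -0.7  2.5] Frad -0.3 Ftan -1.0 w 0.0183
```

Call:
move_arm --pt "1 0 -0.8 2.1 0" --pt "1 0 -1.5 4.2 0" --pt "1 0 -2.1 6.4 0" --pt "1 0 -2.6 8.6 0" --pt "1 0 -3.0 10.8 0" --pt "1 0 -3.0 10.8 0"

```text
t: 19.65
position: [0.6112, -0.185, 0.115]
ee_rot: [-1.117, 1.264, 1.117]
force: [0.3, -0.6, 3.0]
gripper_width: 0.0185
```

```bash
python3 st.py
```

```text
t 19.65 phi -14.4 r 44.9 z 0.115 F [ 0.3 -0.6  3. ] Frad 0.4 Ftan -0.6 w 0.0185
```

Call:
move_arm --pt "1 0 -0.3 2.2 0" --pt "1 0 -0.4 4.5 0" --pt "1 0 -0.5 6.7 0" --pt "1 0 -0.4 9.0 0" --pt "1 0 -0.2 11.2 0" --pt "1 0 -0.2 11.2 0"

```text
t: 20.25
position: [0.6127, -0.1738, 0.1149]
ee_rot: [-1.117, 1.264, 1.117]
force: [1.5, -0.5, 3.2]
gripper_width: 0.0182
```

```bash
python3 st.py
```

```text
t 20.25 phi 0.0 r 45.0 z 0.1149 F [ 1.5 -0.5  3.2] Frad 1.5 Ftan -0.5 w 0.0182
```

Call:
move_arm --pt "1 0 0.3 2.2 0" --pt "1 0 0.7 4.4 0" --pt "1 0 1.2 6.6 0" --pt "1 0 1.8 8.8 0" --pt "1 0 2.5 10.9 0" --pt "1 0 2.5 10.9 0"

```text
t: 20.85
position: [0.6113, -0.1625, 0.115]
ee_rot: [-1.116, 1.264, 1.118]
force: [2.3, -0.6, 4.4]
gripper_width: 0.0181
```

```bash
python3 st.py; python3 arc.py 14.3 0.25 5;python3 arc.py 28.6 0.25 5;python3 arc.py 43 0.25 5;python3 arc.py 57 0.25 5
```

```text
t 20.85 phi 14.5 r 45.1 z 0.115 F [ 2.3 -0.6  4.4] Frad 2.1 Ftan -1.1 w 0.0181
1 17.2 0.9 2.1
2 20.0 1.8 4.1
3 22.9 2.9 6.1
4 25.8 4.1 8.0
5 28.6 5.4 9.9
1 31.5 1.4 1.8
2 34.3 2.8 3.5
3 37.2 4.3 5.2
4 40.1 5.9 6.7
5 42.9 7.6 8.2
1 45.9 1.8 1.4
2 48.7 3.6 2.7
3 51.6 5.5 3.9
4 54.5 7.4 5.0
5 57.3 9.4 6.1
1 59.9 2.0 0.9
2 62.7 4.1 1.8
3 65.6 6.3 2.5
4 68.5 8.4 3.1
5 71.3 10.6 3.6
```

Call:
move_arm --pt "1 0 0.5 2.1 0" --pt "1 0 1.3 4.2 0" --pt "1 0 2.4 6.3 0" --pt "1 0 3.6 8.2 0" --pt "1 0 4.9 10.1 0" --pt "1 0 4.9 10.1 0"

```text
t: 21.45
position: [0.6054, -0.1511, 0.11]
ee_rot: [-1.111, 1.268, 1.124]
force: [1.8, 1.2, -13.2]
gripper_width: 0.018
```

```bash
python3 st.py
```

```text
t 21.45 phi 31.1 r 44.0 z 0.11 F [  1.8   1.2 -13.2] Frad 2.1 Ftan 0.1 w 0.018
```

Drop felt: Fz went from +4 to -13 N and the hand sagged 5 mm. Following it down.

Call:
move_arm --pt "1 2 0 0 0" --pt "1 4 0 0 0" --pt "1 6 0 0 0" --pt "1 7 0 0 0" --pt "1 8 0 0 0" --pt "1 8 0 0 0" --pt "1 8 0 0 0"

```text
t: 22.15
position: [0.6077, -0.1532, 0.1076]
ee_rot: [-1.118, 1.266, 1.116]
force: [-1.1, -0.1, -6.0]
gripper_width: 0.0182
```

```bash
python3 st.py; python3 snap.py w18
```

```text
t 22.15 phi 27.2 r 44.9 z 0.1076 F [-1.1 -0.1 -6. ] Frad -1.0 Ftan 0.4 w 0.0182
22.15 [ 0.6077 -0.1532  0.1076] [-1.1 -0.1 -6. ] 0.018161512515151086
[[ 0.001 -0.992  0.125]
 [-0.001  0.125  0.992]
 [-1.    -0.001 -0.001]]
green [([586.1, 90.7], [551, 62, 71, 57, 3199])]
orange [([567.4, 170.1], [534, 145, 67, 52, 2637]), ([587.0, 371.9], [552, 350, 60, 47, 1360])]
blue [([549.1, 244.2], [519, 219, 60, 51, 2141]), ([91.1, 301.4], [0, 287, 154, 47, 1607])]
red [([322.3, 272.0], [303, 237, 39, 67, 1927])]
```

View pics/w18.png

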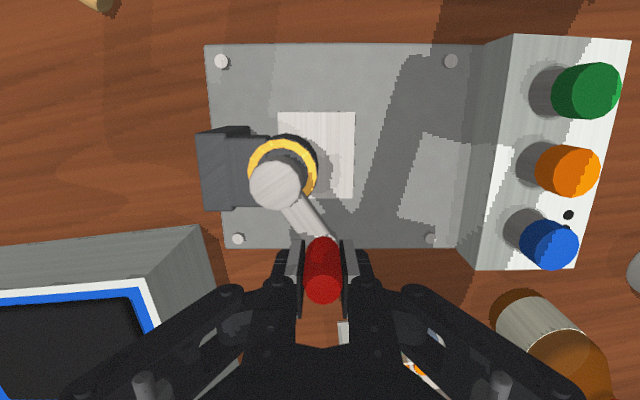

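Call:
move_arm --pt "1 0.5 0 0 0" --pt "1 1 0 0 0" --pt "1 1 0 0 0" --pt "1 1 0 0 0" --pt "1 1 0 0 0"

```text
t: 22.7
position: [0.6081, -0.1533, 0.1072]
ee_rot: [-1.118, 1.265, 1.115]
force: [-3.3, -0.7, 2.8]
gripper_width: 0.0183
```

```bash
python3 st.py; python3 arc.py 27.2 -2.0 12; python3 arc.py -87.4 -2 12;python3 arc.py -202 -2 12;python3 arc.py -317 -0.3 3
```

```text
t 22.7 phi 27.0 r 45.3 z 0.1072 F [-3.3 -0.7  2.8] Frad -3.3 Ftan 0.8 w 0.0183
1 17.7 -3.7 -6.5
2 8.1 -6.3 -13.6
3 -1.4 -7.6 -20.9
4 -11.0 -7.7 -28.4
5 -20.5 -6.6 -35.8
6 -30.1 -4.3 -42.9
7 -39.6 -0.8 -49.6
8 -49.2 3.8 -55.5
9 -58.7 9.2 -60.6
10 -68.3 15.5 -64.8
11 -77.8 22.3 -67.8
12 -87.4 29.5 -69.7
1 -96.9 7.5 -0.6
2 -106.5 14.9 -0.0
3 -116.0 22.2 1.8
4 -125.6 29.0 4.8
5 -135.1 35.3 8.9
6 -144.7 40.8 14.0
7 -154.2 45.4 19.9
8 -163.8 48.9 26.5
9 -173.3 51.3 33.6
10 -182.9 52.5 41.0
11 -192.4 52.4 48.5
12 -202.0 51.1 55.9
1 -211.5 -2.5 7.1
2 -221.1 -6.2 13.6
3 -230.6 -10.9 19.4
4 -240.2 -16.5 24.4
5 -249.7 -22.8 28.4
6 -259.3 -29.7 31.3
7 -268.8 -37.0 33.0
8 -278.4 -44.5 33.4
9 -287.9 -51.9 32.6
10 -297.5 -59.1 30.6
11 -307.0 -65.9 27.4
12 -316.6 -72.1 23.2
1 -322.7 -3.3 -3.1
2 -328.5 -6.3 -6.4
3 -334.2 -8.9 -10.1
```

Fz is back to +2.8 N with z 7.7 mm lower, so the screw rests in its thread. Now the forward turn, clockwise, following the 6 mm/turn sink.

```bash
python3 arc.py 27 -1.2 10
```

```text
1 20.1 -2.8 -4.6
2 13.2 -4.9 -9.6
3 6.4 -6.5 -14.7
4 -0.5 -7.4 -20.0
5 -7.4 -7.7 -25.4
6 -14.3 -7.4 -30.8
7 -21.1 -6.4 -36.1
8 -28.0 -4.8 -41.3
9 -34.9 -2.6 -46.2
10 -41.8 0.2 -50.8
```

Call:
move_arm --pt "1 0.1 -2.4 -4.8 0" --pt "1 0.2 -4.3 -10.0 0" --pt "1 0.3 -5.9 -15.1 0" --pt "1 0.5 -6.8 -20.4 0" --pt "1 0.6 -7.1 -25.8 0" --pt "1 0.7 -6.8 -31.2 0" --pt "1 0.8 -5.8 -36.5 0" --pt "1 0.9 -4.2 -41.7 0" --pt "1 1.0 -2.0 -46.6 0" --pt "1 1.1 0.8 -51.2 0" --pt "1 1.1 0.8 -51.2 0"

```text
t: 23.8
position: [0.6006, -0.205, 0.1056]
ee_rot: [-1.118, 1.266, 1.114]
force: [-1.5, 1.0, 5.9]
gripper_width: 0.0181
```

```bash
python3 st.py; python3 arc.py -41.8 -1.2 10
```

```text
t 23.8 phi -43.5 r 45.3 z 0.1056 F [-1.5  1.   5.9] Frad -1.8 Ftan -0.4 w 0.0181
1 -48.7 3.3 -4.2
2 -55.6 7.1 -8.1
3 -62.4 11.4 -11.4
4 -69.3 16.0 -14.2
5 -76.2 20.9 -16.4
6 -83.1 26.1 -18.0
7 -89.9 31.4 -19.0
8 -96.8 36.7 -19.4
9 -103.7 42.1 -19.1
10 -110.6 47.4 -18.2
```

```bash
python3 arc.py -43 -1.2 10
```

```text
1 -49.9 3.4 -4.2
2 -56.8 7.3 -7.9
3 -63.6 11.6 -11.2
4 -70.5 16.3 -13.9
5 -77.4 21.3 -16.0
6 -84.3 26.4 -17.5
7 -91.1 31.8 -18.4
8 -98.0 37.1 -18.6
9 -104.9 42.5 -18.2
10 -111.8 47.8 -17.2
```

Call:
move_arm --pt "1 0 3.4 -4.0 0" --pt "1 0.1 7.3 -7.8 0" --pt "1 0.2 11.6 -11.0 0" --pt "1 0.3 16.2 -13.7 0" --pt "1 0.4 21.2 -15.8 0" --pt "1 0.5 26.4 -17.3 0" --pt "1 0.6 31.7 -18.2 0" --pt "1 0.7 37.0 -18.5 0" --pt "1 0.8 42.4 -18.1 0" --pt "1 0.9 47.7 -17.1 0" --pt "1 0.9 47.7 -17.1 0"

```text
t: 24.9
position: [0.5501, -0.2149, 0.1044]
ee_rot: [-1.117, 1.267, 1.117]
force: [-1.2, 2.0, 7.2]
gripper_width: 0.0185
```

```bash
python3 st.py; python3 arc.py -112 -1.2 10
```

```text
t 24.9 phi -113.2 r 44.8 z 0.1044 F [-1.2  2.   7.2] Frad -1.3 Ftan -1.9 w 0.0185
1 -118.9 5.1 1.7
2 -125.8 10.0 4.0
3 -132.6 14.6 6.9
4 -139.5 18.8 10.2
5 -146.4 22.5 14.1
6 -153.3 25.8 18.4
7 -160.1 28.5 23.1
8 -167.0 30.7 28.0
9 -173.9 32.2 33.2
10 -180.8 33.2 38.5
```

Call:
move_arm --pt "1 0 5.1 1.7 0" --pt "1 0 10.0 4.0 0" --pt "1 0 14.6 6.9 0" --pt "1 0.1 18.8 10.2 0" --pt "1 0.2 22.5 14.1 0" --pt "1 0.3 25.8 18.4 0" --pt "1 0.4 28.5 23.1 0" --pt "1 0.5 30.7 28.0 0" --pt "1 0.6 32.2 33.2 0" --pt "1 0.7 33.2 38.5 0" --pt "1 0.7 33.2 38.5 0"

```text
t: 26.0
position: [0.5224, -0.1715, 0.1033]
ee_rot: [-1.117, 1.266, 1.118]
force: [0.7, 0.7, 7.1]
gripper_width: 0.0179
```

```bash
python3 st.py; python3 arc.py -182 -1.2 10
```

```text
t 26.0 phi 177.0 r 45.3 z 0.1033 F [0.7 0.7 7.1] Frad -0.7 Ftan -0.7 w 0.0179
1 -188.9 0.2 5.4
2 -195.8 -0.3 10.8
3 -202.6 -1.5 16.0
4 -209.5 -3.2 21.1
5 -216.4 -5.6 26.0
6 -223.3 -8.5 30.5
7 -230.1 -11.9 34.7
8 -237.0 -15.8 38.4
9 -243.9 -20.1 41.6
10 -250.8 -24.8 44.3
```

Call:
move_arm --pt "1 0 0.2 5.4 0" --pt "1 0.1 -0.4 10.8 0" --pt "1 0.2 -1.6 16.0 0" --pt "1 0.3 -3.4 21.0 0" --pt "1 0.4 -5.8 25.8 0" --pt "1 0.5 -8.8 30.3 0" --pt "1 0.6 -12.3 34.4 0" --pt "1 0.7 -16.2 38.1 0" --pt "1 0.8 -20.5 41.3 0" --pt "1 0.9 -25.2 43.9 0" --pt "1 0.9 -25.2 43.9 0"

```text
t: 27.1
position: [0.5529, -0.1307, 0.1023]
ee_rot: [-1.116, 1.265, 1.119]
force: [-0.1, 1.2, 7.1]
gripper_width: 0.0183
```

```bash
python3 st.py; python3 arc.py -252 -1.2 10
```

```text
t 27.1 phi 109.0 r 45.6 z 0.1023 F [-0.1  1.2  7.1] Frad 1.2 Ftan -0.3 w 0.0183
1 -258.9 -5.0 2.0
2 -265.8 -10.2 3.4
3 -272.6 -15.6 4.1
4 -279.5 -21.0 4.2
5 -286.4 -26.3 3.7
6 -293.3 -31.6 2.5
7 -300.1 -36.7 0.7
8 -307.0 -41.5 -1.7
9 -313.9 -46.0 -4.7
10 -320.8 -50.1 -8.2
```

Call:
move_arm --pt "1 0 -5.0 2.0 0" --pt "1 0.1 -10.2 3.3 0" --pt "1 0.2 -15.6 4.0 0" --pt "1 0.3 -21.0 4.1 0" --pt "1 0.4 -26.3 3.6 0" --pt "1 0.5 -31.6 2.4 0" --pt "1 0.6 -36.7 0.6 0" --pt "1 0.7 -41.5 -1.8 0" --pt "1 0.8 -46.0 -4.8 0" --pt "1 0.9 -50.1 -8.3 0" --pt "1 0.9 -50.1 -8.3 0" --pt "1 0.9 -50.1 -8.3 0"

```text
t: 28.3
position: [0.6026, -0.1453, 0.1014]
ee_rot: [-1.117, 1.263, 1.117]
force: [3.3, 1.9, 5.0]
gripper_width: 0.0183
```

```bash
python3 st.py; python3 snap.py w19
```

```text
t 28.3 phi 39.3 r 45.1 z 0.1014 F [3.3 1.9 5. ] Frad 3.7 Ftan -0.6 w 0.0183
28.3 [ 0.6026 -0.1453  0.1014] [3.3 1.9 5. ] 0.018308253082518766
[[ 0.001 -0.992  0.124]
 [ 0.001  0.124  0.992]
 [-1.    -0.001  0.002]]
green [([580.5, 101.0], [544, 73, 73, 57, 3346])]
orange [([561.9, 181.9], [528, 155, 67, 55, 2686]), ([584.8, 379.8], [557, 362, 46, 38, 740])]
blue [([542.8, 256.6], [513, 231, 60, 53, 2224]), ([82.0, 312.8], [0, 300, 139, 43, 1144])]
red [([323.0, 271.8], [303, 236, 40, 68, 1913])]
```

View pics/w19.png

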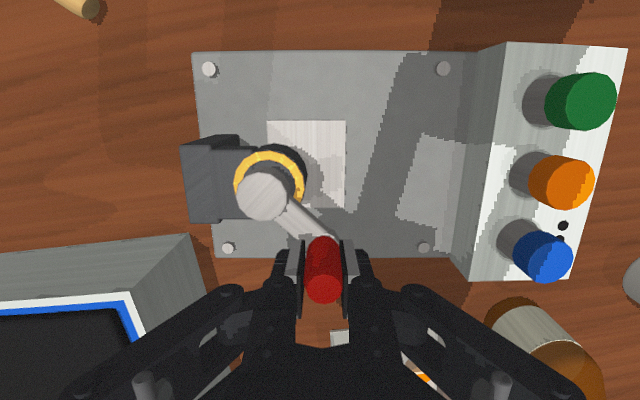

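Depth from the TCP drop is about 13.4 mm, with no slip (the grip's image position is unchanged). A last 0.2 rad completes the turn, then settle.

```bash
python3 arc.py 39.3 -0.2 4
```

```text
1 36.4 -1.6 -1.6
2 33.6 -3.1 -3.3
3 30.7 -4.5 -5.0
4 27.8 -5.9 -6.8
```

Call:
move_arm --pt "1 0 -2.0 -1.2 0" --pt "1 0.1 -3.5 -2.5 0" --pt "1 0.1 -5.0 -4.0 0" --pt "1 0.1 -6.3 -5.6 0" --pt "1 0.1 -6.3 -5.6 0" --pt "1 0.1 -6.3 -5.6 0" --pt "1 0.1 -6.3 -5.6 0" --pt "1 0.1 -6.3 -5.6 0"

```text
t: 29.15
position: [0.6072, -0.152, 0.1011]
ee_rot: [-1.116, 1.265, 1.118]
force: [2.0, 0.9, 6.0]
gripper_width: 0.0181
```

```bash
python3 st.py
python3 - <<'E'
from h import *
from workcell import bot
c=bot.camera("side"); cv2.imwrite("pics/s20.png",cv2.resize(c["img"][110:370,170:420,::-1],None,fx=2.3,fy=2.3,interpolation=2))
for k in ("green","orange","blue"):
    for b in blobs(c["img"],k,100)[0]: print(k,b[0],plane(c,b[0],.075).round(4))
s=bot.sense(); print(s["t"],s["position"],s["dq"].round(4),s["force"].round(1))
E
python3 snap.py w20
```

```text
t 29.15 phi 28.9 r 45.2 z 0.1011 F [2.  0.9 6. ] Frad 2.2 Ftan -0.2 w 0.0181
green [314.6 219.4] [0.5394 0.0145 0.075 ]
orange [231.8 182.3] [ 0.7696 -0.0632  0.075 ]
orange [223.4 209.7] [0.7543 0.0326 0.075 ]
orange [295.3 214.3] [0.5868 0.0088 0.075 ]
blue [256.4 103.1] [ 0.8261 -0.4228  0.075 ]
blue [322.9  87.1] [ 0.6506 -0.5613  0.075 ]
blue [633.6 121.6] [-0.2691 -0.5813  0.075 ]
blue [275.  208.6] [0.6381 0.0015 0.075 ]
29.2 [ 0.60723464 -0.15196588  0.10109318] [ 0.0007  0.0014 -0.0001 -0.0003  0.0002  0.0007] [1.9 0.8 5.3]
29.2 [ 0.6072 -0.152   0.1011] [1.9 0.8 5.3] 0.018182447665946157
[[-0.001 -0.992  0.124]
 [ 0.001  0.124  0.992]
 [-1.     0.001  0.001]]
green [([592.5, 91.6], [556, 62, 74, 59, 3441])]
orange [([573.2, 173.5], [539, 147, 69, 55, 2808]), ([592.0, 378.4], [559, 357, 58, 43, 1319]), ([422.2, 375.5], [415, 371, 16, 10, 88])]
blue [([553.6, 249.4], [523, 224, 62, 52, 2300]), ([86.0, 307.3], [0, 294, 147, 45, 1424])]
red [([322.4, 271.7], [303, 237, 39, 67, 1942])]
```

View pics/s20.png

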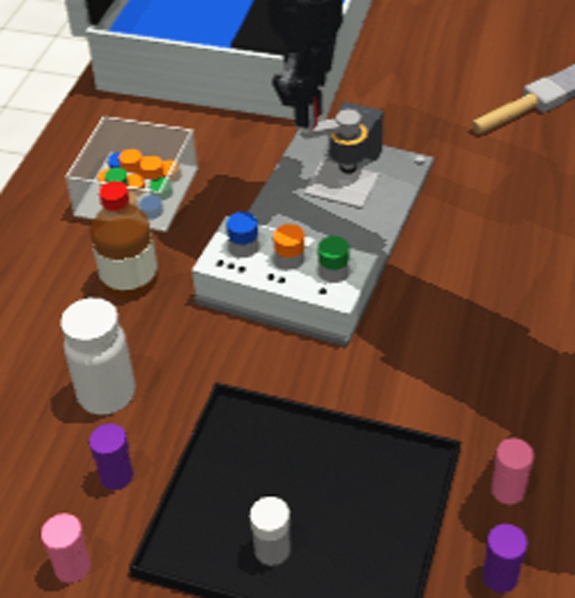

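All three jars stand level in their pockets. The screw is about 13.8 mm down and at rest, the grip is held, and the bystanders haven't moved. Handing in.

```bash
python3 -c "
from workcell import bot
print(bot.sign_off())"
```

```text
the job is handed in; nothing more can be done
None
```

I stood the green jar in pocket 1 and the orange jar in pocket 2, then turned the crank backward about 2.2 rad until the screw dropped. The drop showed as Fz going from +4 to -13 N, and I followed it about 7.7 mm down. I then turned it forward to the same angle where it had settled, about one full turn, and handed in at 29 s while still holding the grip.

**Last checks:**
- **Screw:** the hand came down 13.8 mm in all, and the grip's place in the wrist image didn't shift, so it didn't slip in the fingers. This is inside the 12.5 to 15.1 mm band, but it comes from the arm's height, not from the joint itself. The arm was at rest.
- **Grip:** the finger opening was 18.1 mm on the 19 mm grip, at the 8 N squeeze.
- **Jars:** all three stood upright and level in their pockets in the side view. Green and orange read within about 4 mm of my pocket positions there, mostly because that view reads about 3 mm to one side of the wrist camera.
- **Bystanders:** the blue jar's pixel position is unchanged. The white jar, bottles, brush and look-alikes appear unmoved.

**Disagreements:**
- The side and wrist cameras differed by 1 to 3 mm. I used the wrist values.
- Green and blue measured 97.5 mm apart against the nominal 100 mm, which I put down to play in the pockets and calibration.
- A first measurement of the blue box's corner used mismatched points. I redid it before reaching for the crank.

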